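# Draw up a tube fit-up jig with its turnbuckle and lock it with the linch pin

## Task

Draw the two ferrules up to the ends of the tube in the fit-up jig: turn the turnbuckle in the middle by its spokes, tops away from you, until it comes up solid. Then lock the jig so that it cannot spread during welding: take the brass linch pin from the wooden block, push it right home down through the cross hole in the end of the tie bar that sticks out on the right, and swing its sprung loop out over the end of the bar until it snaps down round it. Leave the tube lying in its V-blocks, and do not disturb the other things on the bench.

Things in the scene. Friction and masses are not known exactly. Their poses are not given: they have to be found in the camera images.
- jig: Fit-up jig fixed on the bench: grey base plate, two round guide rails, two blue upright crossheads that slide on them along y (tops 112 mm, round boss at the turnbuckle 132 mm above the bench). Origin: bench level, middle of the jig; x points away from the robot, y left, along tube, turnbuckle and tie bar, z up. Base plate from x -134 to +110, y -212 to +212 mm.
- hub_centre (a point): Centre of the turnbuckle's hub (46 mm diameter, 34 mm long), fixed in the jig at (-75, 0, +105) mm, axes as the jig's; the turnbuckle turns about y here. Four round spokes, 10 mm thick, stand out of the hub in the plane y = 0, 90 degrees apart, each with a black knob (17 mm thick, 68 to 85 mm from the axis) at its end.
- turnbuckle (a joint): Turn of the turnbuckle about y, rad. Grows as its top moves away from the robot (+x), drawing in both crossheads, 2.5 mm each per rad. Starts at 0.3 to 1.1; solid stop at 4.0 = drawn up, ferrules within 0.3 mm of the tube ends. At value q the spokes lean q, q + pi/2, q + pi, q + 3 pi/2 from straight up towards +x. Stays where left; needs about 4 N pushed 60 mm from the axis.
- tie_hole (a point): Centre of the upper mouth of the 12.5 mm vertical cross hole near the end of the tie bar (24 mm wide in x, 16 mm deep, top 78 mm above the bench); axes as the jig's. The bar ends 14 mm beyond it (-y). An open-topped guide under the bar, 45 mm long, blocks the hole from below until the turnbuckle is near its stop; there the hole's centre is 7.5 mm clear of it.
- linch_pin: Brass linch pin standing in the wooden block. Origin on its axis at the underside of the collar (19 mm diameter, 5 mm thick), which sits on block or bar; z up. Shank 10 mm diameter, to 27 mm below the origin, last 7 mm tapered to 4 mm. Head 14 x 14 mm, from 4 to 30 mm above the origin: grasp it across y. Wire loop hinged across the head along x, 14 mm above the origin.
- loop (a joint): Swing of the pin's wire loop, rad: 0 = open, straight up; it swings towards the pin's -y (1.57 = level) down to 3.14 = closed, hanging round the bar that the pin is in. Sprung over centre: before level it returns to 0, beyond it snaps to 3.14 by itself (about 0.7 N at the bow). It closes over the tie bar only if the pin's -y points along the jig's -y within about 15 degrees.
- loop_bow (a point): Middle of the loop's bow, 43 mm from the hinge axis: 57 mm above the pin's origin while open. The loop is 45 mm wide over its 4.8 mm wire.
- pin_block: Hardwood block fixed on the bench right of the jig, 100 x 56 x 40 mm (x by y by z), origin at bench level under its middle. The linch pin stands in a 12.5 mm hole at x = -28, y = 0 mm, its own -y pointing to the robot's right (world -y) within 0.6 rad. Two short steel pins (tops 56 mm above the bench) stand at x = +8 and +34 mm.
- tube: Stainless tube, 30 mm diameter, 240 mm long, lying loose along the jig's y in two V-blocks; y along the tube.
- tube_mid (a point): Middle of the tube's axis.
- tube_seat (a point): Where the middle of the tube's axis belongs, fixed in the jig at (+60, 0, +85) mm. The tube starts up to 5 mm off along y; the ferrules push it to the middle.
- water_bottle: Water bottle, 90 mm diameter, 312 mm tall; bystander, loose.
- tape_measure: Tape measure, 72 x 79 x 36 mm; bystander, loose.
- spray_can: Spray can, 54 mm diameter, 219 mm tall; fixed bystander, left of the jig. Origin at its foot.

How it is judged:
By the outcome, as a careful person would: the job done as asked, in the order asked, and still so for the second after the job is handed in, with the robot touching nothing.
It also fails if it takes over 64 s, if anything falls off the work surface, if the arm or the gripper's body presses on something with over 40 N, if the wrist force passes 120 N, or if a joint passes its speed limit or range.

## Robot

A 6-joint arm with a two-finger parallel gripper is mounted at the origin on a cart in front of the work surface, level with it; the furniture and walls round the work are solid. World frame = base frame: x ahead of the robot, y to its left, z up, the work surface at z = 0. Lengths are in m, angles in rad, forces in N, time in s.
With the tool pointing down it reaches from about 0.35 to 0.95 m from the base axis. Payload 17.4 kg.
Tool frame: the origin (TCP) lies between the finger pads; the fingertips stand 14 mm ahead of it and the grasp point (between the pads) lies 5 mm behind it (env.nose_length is the distance from the TCP to the fingertips, in m); y points along the fingers, z is the direction in which the jaws open and shut, and the axes are right-handed (so a half turn about y gives the same grasp; the last joint's range is limited). The gripper opens to 93 mm and grips with 3 to 60 N. Pads are 15 mm wide; open, the fingers measure 128 mm over their backs; the gripper's body (75 mm by 188 mm) begins 65 mm behind the grasp point.
Start: joints at [-1.208, 0.116, 1.442, -0, 1.584, -0.038], TCP at [0.263, -0.622, 0.233] pointing down, gripper open.
Joint ranges: [-2.83, 2.83], [-0.83, 2.19], [0.07, 2.5], [-1.14, 4.28], [0.01, 3], [-2.97, 2.97]. Speed limits (rad/s): [1.89, 1.89, 2.22, 3.14, 3.14, 3.14].

## Interface

Orientations are given as a unit quaternion [x, y, z, w].
In Python, from bench import env gives the robot as it stands.
- The arm moves only by the tool drive_tool, never from a script. Its argument "commands" is a list of rows, each a list of 3 entries, a list of its own where there are three numbers: the finger opening in m, from 0 to 0.093, then the shift along the tool's x, y, z in m, then the turn, a rotation vector about the tool's x, y, z in rad. In form: [[gripper, [x, y, z], [ax, ay, az]], ...]. A call has 1 to 5 rows; each row shifts and turns the commanded pose from where the row before left it, along the tool's axes as they then stand; what a row does not reach is not made up. A row lasts 1/8 s, in which the tool goes at most 62.5 mm and 10.7 degrees, less where a joint would pass 70% of its speed; a pose out of reach is approached as far as the arm can. A call with a gripper value outside its range is refused whole. The fingers move at their own pace and stop on an object; "newtons" is the grip in N (left out, the last holds). Time passes only in rows, so rows that do not move let the fingers close. It gives the time, the measured TCP pose, the force and the opening at its end, in the units of the state.
- env.read_state(): the state, without advancing time (a new reading comes with each control period).
- env.read_camera(name): name is "side" or "top" or "wrist"; returns the picture (480x640x3 uint8, blue, green, red); there is no depth.
- env.calibration(name): a dict with "camera_matrix" (3x3 intrinsics, pixels), "extrinsics" (4x4, takes a point from camera to world coordinates). Camera axes: x right, y up, looking along -z (the intrinsics and any distortion apply to the point x, -y, -z); pixel columns grow to the right and rows downward; lengths in m; the calibration is good to about 2 mm. The wrist camera is an equidistant fisheye: a pixel r from the principal point sees the ray r / f radians off the axis. A picture is of the moment at which its call begins: read the wrist's pose just before it. calibration takes no time and is no camera call; for the wrist camera it gives the pose at the moment of the call.
- env.finish_job(): hands the job in, once; it reports no verdict.
Trained networks look in the newest picture that a camera, given by its name, has taken for a name from the list of things; names that differ only in an ending like _2 or _b are one class to them, and where a whole thing is asked for, a point or a joint stands for the part that bears it (a point fixed in the world has none). Each returns a list of dicts, best first, with "confidence" (0 to 1); they miss things now and then, are a little off and sometimes report something else, mostly with a low value. They report only what shows in the picture. A call takes as long as a camera call.
- env.outline_of(camera, target): "region" (480x640 bool, what is visible of it) and "location" ([column, row] in pixels, amid what is visible of it).
The state is a dict: "t": time; "q": joint angles; "qvel": joint speeds; "tau": joint torques, N m; "position": TCP position; "tool_rot": TCP orientation; "ft_force": force on the tool from outside, world axes, zero at the start; "wrist_torque": the same for the moment, N m; "grip_width": opening from 0.0 (shut) to 1.0 (fully open).
Only numpy, scipy, OpenCV 4.12 (cv2) and the standard library are available. Lean on these libraries where they do the work, as an engineer would, in place of code of your own. Each camera call takes 0.05 s, during which the arm holds its last target.

## Working session

There is one attempt and no reset: what is moved stays moved. The work goes in short steps, Python scripts to look and compute and a tool call to move; the robot and the scene stay as the last step left them, time stands still between calls to the robot, and variables do not carry over. Pictures are saved under pics/ and viewed, and the job is handed in when it is done.

Besides the shell and the picture viewer there is one more tool, called after "Call:" as name([rows], argument=value, ...), one row to a line, values as JSON. drive_tool: Moves the arm, as the interface text tells. Its arguments: {"type":"object","properties":{"commands":{"type":"array","items":{"type":"array"}},"newtons":{"type":"number"}},"required":["commands"]}

```bash
ls -la; mkdir -p pics
python3 - <<'E'
from bench import env
import cv2,numpy as np
print(env.read_state())
for n in ("side","top","wrist"):
    c=env.calibration(n); print(n,c)
    cv2.imwrite(f"pics/{n}0.png",env.read_camera(n))
E
```

```text
total 12
drwxr-xr-x  3 agent agent 4096 Dec  7 07:19 .
drwxr-xr-x 23 root  root  4096 Dec  7 07:18 ..
drwxr-xr-x  2 agent agent 4096 Dec  7 07:19 pics
{'t': 0.0, 'q': array([-1.20779129e+00,  1.16457478e-01,  1.44226301e+00, -1.08154722e-06,
        1.58403024e+00, -3.77826589e-02]), 'qvel': array([-0.00078064,  0.0016694 , -0.00072884, -0.00026381, -0.00133581,
        0.00114652]), 'tau': array([ 1.35028116e-03, -7.21243858e+01, -6.22613311e+01,  7.80660007e-02,
        2.37901357e-02, -1.19059205e-04]), 'position': array([ 0.26327834, -0.62132117,  0.23192581]), 'tool_rot': array([-0.14082   ,  0.6933602 , -0.69255225,  0.14068667]), 'ft_force': array([ 0.73285716, -0.064187  ,  0.04379114]), 'wrist_torque': array([-0.00859458,  0.06676816, -0.05082174]), 'grip_width': 0.9983878204848181}
side {'camera_matrix': array([[505.96213399,   0.        , 316.94043688],
       [  0.        , 505.96213399, 241.3946966 ],
       [  0.        ,   0.        ,   1.        ]]), 'extrinsics': array([[-0.98344999,  0.10162542, -0.14999464,  0.4229699 ],
       [-0.18114836, -0.53611   ,  0.8244824
[... 412 characters left out ...]
,  0.00716794,  0.00692973,  0.13750249],
       [ 0.00820147,  0.19618369,  0.98053286,  1.01143086],
       [ 0.        ,  0.        ,  0.        ,  1.        ]])}
wrist {'camera_matrix': array([[371.64829954,   0.        , 322.67268044],
       [  0.        , 371.64829954, 235.99680326],
       [  0.        ,   0.        ,   1.        ]]), 'extrinsics': array([[ 3.90188467e-01,  8.92198713e-01,  2.27452009e-01,
         3.26860398e-01],
       [-9.20734609e-01,  3.78325879e-01,  9.54845990e-02,
        -5.95481823e-01],
       [-8.59744959e-04, -2.46679926e-01,  9.69096628e-01,
         3.84850160e-01],
       [ 0.00000000e+00,  0.00000000e+00,  0.00000000e+00,
         1.00000000e+00]])}
```

View pics/side0.png

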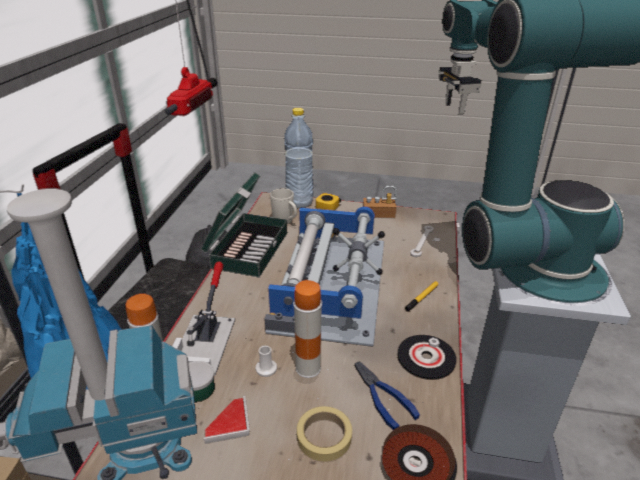

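View pics/top0.png

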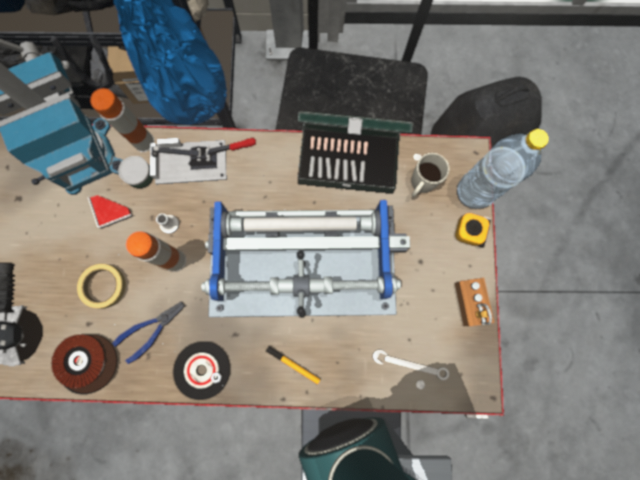

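View pics/wrist0.png

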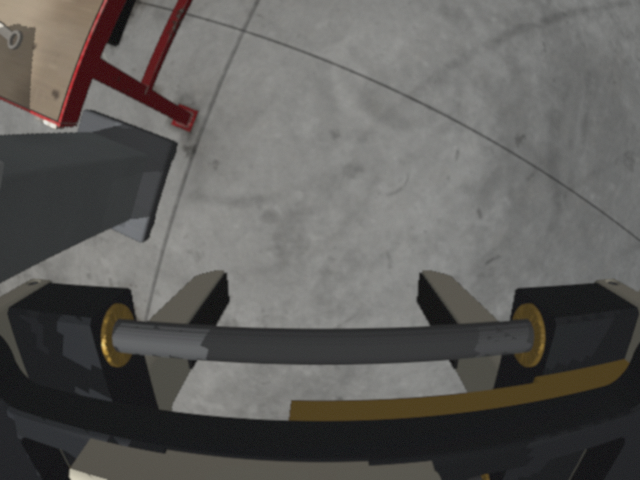

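```bash
cat > h.py <<'E'
from bench import env
import cv2,numpy as np
from scipy.spatial.transform import Rotation as R
def ray(n,px,cal=None):
    c=cal or env.calibration(n);K=c["camera_matrix"];E=c["extrinsics"]
    u=(px[0]-K[0,2])/K[0,0];v=(px[1]-K[1,2])/K[1,1]
    if n=="wrist":
        r=np.hypot(u,v);s=np.sin(r)/r if r>1e-9 else 1;d=np.array([u*s,-v*s,-np.cos(r)])
    else: d=np.array([u,-v,-1.])
    d=E[:3,:3]@d;return E[:3,3],d/np.linalg.norm(d)
def atz(n,px,z,cal=None):
    o,d=ray(n,px,cal);return o+d*(z-o[2])/d[2]
def proj(n,P,cal=None):
    c=cal or env.calibration(n);K=c["camera_matrix"];E=c["extrinsics"]
    p=(np.atleast_2d(P)-E[:3,3])@E[:3,:3]
    x,y,z=p[:,0],-p[:,1],-p[:,2]
    if n=="wrist":
        r=np.hypot(x,y);th=np.arctan2(r,z);x,y=x/r*th,y/r*th
    else: x,y=x/z,y/z
    return np.c_[K[0,0]*x+K[0,2],K[1,1]*y+K[1,2]]
def zoom(img,x0,y0,x1,y1,f):
    return cv2.resize(img[y0:y1,x0:x1],None,fx=f,fy=f,interpolation=cv2.INTER_CUBIC)
E
python3 - <<'E'
from h import *
top=env.read_camera("top"); side=env.read_camera("side")
cv2.imwrite("pics/topz.png",zoom(top,190,190,510,340,2.5))
cv2.imwrite("pics/sidez.png",zoom(side,255,170,415,350,3.3))
for cam in("top","side"):
  for t in("jig","pin_block","linch_pin","tie_hole","tube","turnbuckle","hub_centre","water_bottle","tape_measure"):
    for o in env.outline_of(cam,t)[:1]:
        ys,xs=np.where(o["region"]); print(cam,t,round(o["confidence"],2),np.round(o["location"],1),xs.min(),xs.max(),ys.min(),ys.max(),len(xs))
print(env.read_state()["t"])
E
```

```text
top jig 0.9 [301.  264.6] 201 409 199 318 18873
top pin_block 0.57 [469.2 297.1] 454 493 277 325 1236
top linch_pin 0.71 [482.3 312.8] 477 490 308 323 130
top tie_hole 0.64 [241.3 242.9] 201 409 201 300 4281
top tube 0.68 [300.6 221.6] 244 355 217 231 1514
top turnbuckle 0.56 [298.4 284.5] 268 331 250 317 1436
top hub_centre 0.62 [301.1 263.5] 201 408 200 318 18803
top water_bottle 0.9 [502.7 168.5] 456 547 129 208 3976
top tape_measure 0.57 [472.6 228. ] 455 489 212 247 937
side pin_block 0.72 [379.5 206.5] 362 395 197 217 502
side linch_pin 0.58 [391.9 197. ] 382 395 187 203 107
side tie_hole 0.91 [324.7 296.2] 268 362 223 318 2687
side tube 0.82 [302.7 251.9] 290 316 225 280 672
side turnbuckle 0.77 [357.5 249.6] 332 384 228 274 909
side hub_centre 0.62 [340. 281.] 264 384 207 345 10095
side tape_measure 0.84 [325.9 199.7] 315 339 193 209 343
1.15
```

View pics/topz.png

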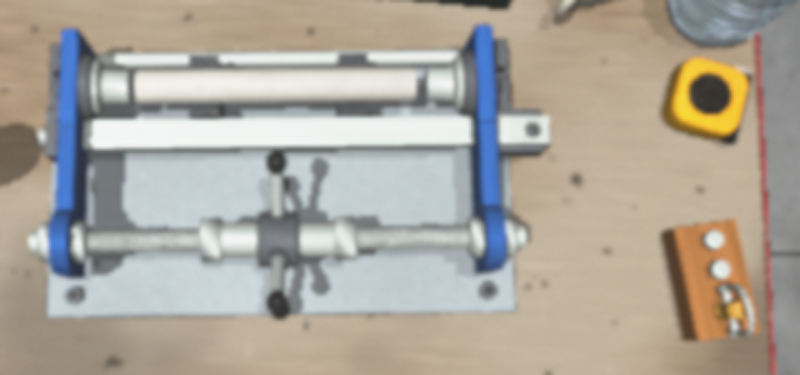

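View pics/sidez.png

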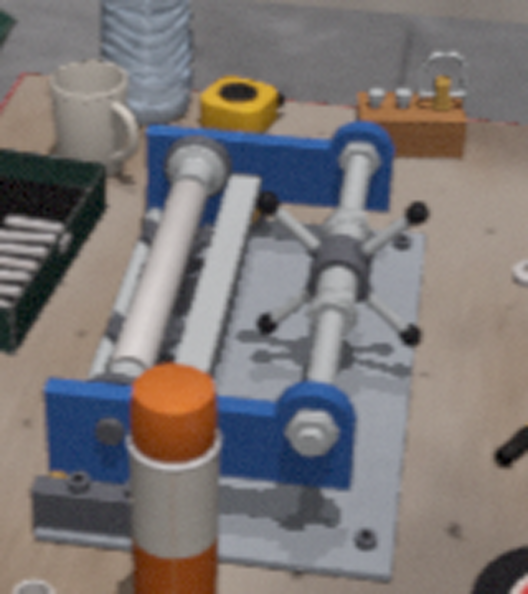

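Run:
```python
from h import *
T=lambda u,v:(190+u/2.5,190+v/2.5)
S=lambda u,v:(255+u/3.3,170+v/3.3)
for nm,p,z in(("plateFL",T(47,316),.012),("plateFR",T(514,311),.012),("boltL",T(76,294),.015),("boltR",T(488,288),.015),("hole",T(533,130),.078),("barend",T(550,131),.078),("bossL top",T(70,208),.112),("hubtop",T(278,238),.128),
 ("pinblk FL",T(690,340),.04),("FR",T(757,336),.04),("BL",T(672,228),.04),("BR",T(735,220),.04),("pin1",T(713,239),.056),("pin2",T(720,269),.056),("linch",T(736,311),.07),("tapec",T(708,95),.036)):
    print(nm,np.round(atz("top",p,z)*1000,1))
def tri(a,b):
    o1,d1=ray("top",a);o2,d2=ray("side",b)
    A=np.c_[d1,-d2];s=np.linalg.lstsq(A,o2-o1,rcond=None)[0]
    p,q=o1+d1*s[0],o2+d2*s[1];return np.round((p+q)/2*1000,1),np.round(np.linalg.norm(p-q)*1000,1)
print("far up knob", tri(T(277,161),S(265,204)))
print("near up knob",tri(T(279,303),S(416,214)))
print("linch head",tri(T(736,311),S(443,90)))
print("pin1",tri(T(713,239),S(376,97)),"pin2",tri(T(720,269),S(403,97)))
```

```text
plateFL [445.8 371.2  12. ]
plateFR [452.6 -47.6  12. ]
boltL [465.3 345.6  15. ]
boltR [472.8 -24.2  15. ]
hole [605.8 -56.5  78. ]
barend [605.  -71.2  78. ]
bossL top [531.3 333.7 112. ]
hubtop [506.4 162.1 128. ]
pinblk FL [ 427.9 -195.1   40. ]
FR [ 431.7 -253.9   40. ]
BL [ 525.4 -185.1   40. ]
BR [ 532.9 -241.7   40. ]
pin1 [ 514.4 -215.1   56. ]
pin2 [ 488.5 -219.4   56. ]
linch [ 452.3 -225.5   70. ]
tapec [ 647.6 -226.4   36. ]
far up knob (array([565. , 163. , 153.7]), np.float64(0.3))
near up knob (array([454.6, 159.9, 156.1]), np.float64(1.2))
linch head (array([ 452.4, -232.4,   52.1]), np.float64(0.7))
pin1 (array([ 514.7, -218.9,   45.5]), np.float64(1.2)) pin2 (array([ 489. , -223.3,   45.7]), np.float64(0.3))
```

```bash
cat >> h.py <<'E'
def goal(yaw=0.0,pitch=0.0):
    # tool y down, tool z along world y rotated by yaw ; x = y cross z
    z=np.array([0,1.,0]);y=np.array([0,0,-1.]);x=np.cross(y,z)
    return R.from_euler('z',yaw)*R.from_matrix(np.c_[x,y,z])
def delta(pos,rot,s=None):
    s=s or env.read_state();r=R.from_quat(s["tool_rot"])
    best=None
    for k in(0,np.pi):
        g=rot*R.from_rotvec([0,k,0])
        rv=(r.inv()*g).as_rotvec()
        if best is None or np.linalg.norm(rv)<np.linalg.norm(best):best=rv
    d=r.inv().apply(np.array(pos)-s["position"])
    return np.round(d*1000,1),np.round(best,4)
E
python3 - <<'E'
from h import *
s=env.read_state()
print(np.round(R.from_quat(s["tool_rot"]).as_matrix(),3),env.nose_length)
print(delta([.46,.161,.32],goal(0.018)))
E
```

```text
[[-0.921  0.     0.39 ]
 [-0.39   0.    -0.921]
 [-0.    -1.    -0.   ]] 0.014
(array([-486.4,  -87.3, -643.8]), array([ 0.    ,  0.3828, -0.    ]))
```

Call:
drive_tool([
  [0.0,[0,-0.03,0],[0,0.128,0]],
  [0.0,[0,-0.03,0],[0,0.128,0]],
  [0.0,[0,-0.028,0],[0,0.127,0]],
], newtons=20)

```text
t: 1.52
position: [0.2633, -0.6215, 0.3218]
tool_rot: [0.005, -0.707, 0.707, -0.005]
ft_force: [0.6, 1.1, -0.1]
grip_width: 0.725
```

Call:
drive_tool([
  [0.0,[-0.015,0,-0.058],[0,0,0]],
  [0.0,[-0.015,0,-0.058],[0,0,0]],
  [0.0,[-0.015,0,-0.058],[0,0,0]],
  [0.0,[-0.015,0,-0.058],[0,0,0]],
  [0.0,[-0.015,0,-0.058],[0,0,0]],
])

```text
t: 2.15
position: [0.3332, -0.3284, 0.3207]
tool_rot: [0.006, -0.707, 0.707, -0.006]
ft_force: [1.3, -0.0, 0.1]
grip_width: 0.188
```

Call:
drive_tool([
  [0.0,[-0.015,0,-0.058],[0,0,0]],
  [0.0,[-0.015,0,-0.058],[0,0,0]],
  [0.0,[-0.015,0,-0.058],[0,0,0]],
  [0.0,[-0.015,0,-0.058],[0,0,0]],
  [0.0,[-0.015,0,-0.058],[0,0,0]],
])

```text
t: 2.78
position: [0.4029, -0.037, 0.321]
tool_rot: [0.006, -0.707, 0.707, -0.007]
ft_force: [0.6, -0.3, -0.6]
grip_width: 0.009
```

Call:
drive_tool([
  [0.0,[-0.02,0,-0.055],[0,0,0]],
  [0.0,[-0.02,0,-0.055],[0,0,0]],
  [0.0,[-0.02,0,-0.055],[0,0,0]],
  [0.0,[-0.018,0,-0.032],[0,0,0]],
  [0.0,[0,0,0],[0,0,0]],
])

```text
t: 3.4
position: [0.4779, 0.1613, 0.32]
tool_rot: [0.008, -0.707, 0.707, -0.007]
ft_force: [0.3, -0.9, 0.3]
grip_width: 0.005
```

Run:
```python
from h import *
s=env.read_state();c=env.calibration("wrist");im=env.read_camera("wrist")
cv2.imwrite("pics/w1.png",im)
print(s["t"],s["position"],np.round(R.from_quat(s["tool_rot"]).as_matrix(),3))
hub=np.array([.508,.1615,.105])
for q in (.7,.8,.9):
  P=[hub]+[hub+np.array([76*np.sin(q+k*np.pi/2),0,76*np.cos(q+k*np.pi/2)])/1000 for k in range(4)]
  print(q,np.round(proj("wrist",P,c),0).tolist())
```

```text
3.4 [0.47785923 0.16125863 0.31996559] [[-1.    -0.001  0.021]
 [-0.021 -0.    -1.   ]
 [ 0.001 -1.     0.   ]]
0.7 [[322.0, 182.0], [324.0, 131.0], [324.0, 126.0], [322.0, 219.0], [321.0, 253.0]]
0.8 [[322.0, 182.0], [324.0, 125.0], [323.0, 131.0], [322.0, 224.0], [321.0, 249.0]]
0.9 [[322.0, 182.0], [324.0, 119.0], [323.0, 136.0], [321.0, 229.0], [321.0, 244.0]]
```

View pics/w1.png

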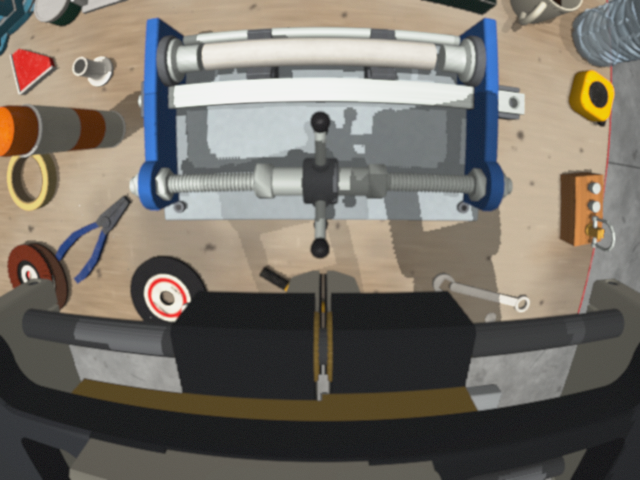

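Call:
drive_tool([
  [0.0,[-0.054,0.02,0],[0,0,0]],
  [0.0,[0,0.05,0],[0,0,0]],
  [0.0,[0,0.05,0],[0,0,0]],
  [0.0,[0,0.036,0],[0,0,0]],
  [0.0,[0,0,0],[0,0,0]],
])

```text
t: 4.08
position: [0.5303, 0.1591, 0.1628]
tool_rot: [0.007, -0.707, 0.707, -0.005]
ft_force: [0.3, 0.8, -0.2]
grip_width: 0.007
```

Call:
drive_tool([
  [0.0,[-0.008,0.006,0],[0,0,0]],
  [0.0,[-0.008,0.006,0],[0,0,0]],
  [0.0,[-0.005,0.009,0],[0,0,0]],
  [0.0,[-0.003,0.008,0],[0,0,0]],
  [0.0,[-0.001,0.008,0],[0,0,0]],
])

```text
t: 4.7
position: [0.5581, 0.1608, 0.1289]
tool_rot: [-0.005, 0.707, -0.707, 0.007]
ft_force: [3.4, -1.2, 6.7]
grip_width: 0.002
```

Call:
drive_tool([
  [0.0,[0,-0.045,0],[0,0,0]],
  [0.0,[0,-0.045,0],[0,0,0]],
  [0.0,[0.04,-0.003,0],[0,0,0]],
  [0.0,[0.038,0.0,0],[0,0,0]],
  [0.0,[0,0,0],[0,0,0]],
])

```text
t: 5.32
position: [0.4777, 0.1596, 0.2219]
tool_rot: [-0.006, 0.707, -0.707, 0.007]
ft_force: [0.5, -0.6, 0.5]
grip_width: 0.006
```

Run:
```python
from h import *
s=env.read_state();c=env.calibration("wrist");im=env.read_camera("wrist")
cv2.imwrite("pics/w2.png",im);cv2.imwrite("pics/s2.png",zoom(env.read_camera("side"),255,150,415,330,3.3))
print(s["t"],s["position"],s["ft_force"])
```

```text
5.325 [0.47765573 0.15958101 0.22189908] [ 0.48151439 -0.59232799  0.53674818]
```

View pics/s2.png

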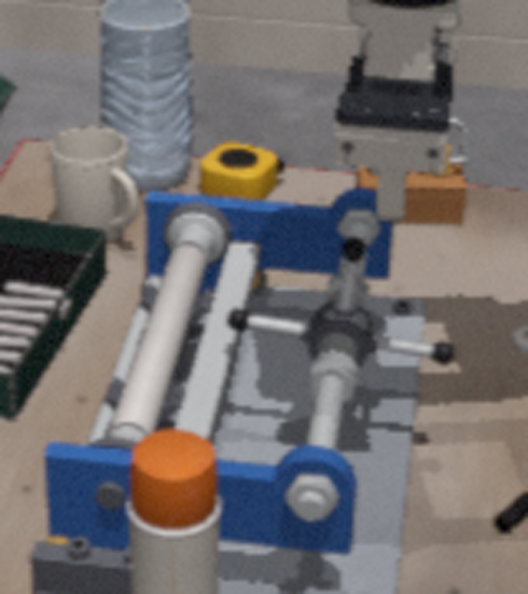

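Call:
drive_tool([
  [0.0,[0,0.048,0],[0,0,0]],
  [0.0,[-0.018,0,0],[0,0,0]],
  [0.0,[-0.011,0,0],[0,0,0]],
  [0.0,[-0.011,0.002,0],[0,0,0]],
  [0.0,[-0.011,0.004,0],[0,0,0]],
])

```text
t: 6.05
position: [0.5303, 0.1603, 0.1668]
tool_rot: [0.007, -0.707, 0.707, -0.006]
ft_force: [-6.9, -0.2, 0.3]
grip_width: 0.006
```

Call:
drive_tool([
  [0.0,[-0.009,0.007,0],[0,0,0]],
  [0.0,[-0.008,0.008,0],[0,0,0]],
  [0.0,[-0.006,0.009,0],[0,0,0]],
  [0.0,[-0.004,0.01,0],[0,0,0]],
  [0.0,[0.0,0.006,0],[0,0,0]],
])

```text
t: 6.68
position: [0.5575, 0.1609, 0.1266]
tool_rot: [-0.006, 0.707, -0.707, 0.007]
ft_force: [3.0, -0.6, 5.6]
grip_width: 0.004
```

Call:
drive_tool([
  [0.0,[0,-0.047,0],[0,0,0]],
  [0.0,[0,-0.047,0],[0,0,0]],
  [0.0,[0.04,-0.002,0],[0,0,0]],
  [0.0,[0.04,0.0,0],[0,0,0]],
  [0.0,[0,0.048,0],[0,0,0]],
])

```text
t: 7.3
position: [0.4765, 0.16, 0.1778]
tool_rot: [-0.004, 0.708, -0.706, 0.009]
ft_force: [0.4, 0.0, -0.1]
grip_width: 0.007
```

Call:
drive_tool([
  [0.0,[-0.018,0,0],[0,0,0]],
  [0.0,[-0.011,0,0],[0,0,0]],
  [0.0,[-0.011,0.002,0],[0,0,0]],
  [0.0,[-0.011,0.004,0],[0,0,0]],
  [0.0,[-0.005,0.003,0],[0,0,0]],
])

```text
t: 7.92
position: [0.533, 0.1604, 0.1658]
tool_rot: [-0.006, 0.707, -0.707, 0.006]
ft_force: [-4.8, -1.2, 1.1]
grip_width: 0.0
```

Call:
drive_tool([
  [0.0,[-0.003,0.003,0],[0,0,0]],
  [0.0,[-0.002,0.002,0],[0,0,0]],
  [0.0,[-0.001,0.001,0],[0,0,0]],
])

```text
t: 8.3
position: [0.5388, 0.1606, 0.1601]
tool_rot: [-0.006, 0.707, -0.707, 0.007]
ft_force: [-2.1, -0.4, 4.7]
grip_width: 0.003
```

Call:
drive_tool([
  [0.0,[-0.0015,0.0015,0],[0,0,0]],
  [0.0,[-0.0015,0.0015,0],[0,0,0]],
])

```text
t: 8.55
position: [0.5411, 0.1606, 0.1578]
tool_rot: [-0.007, 0.707, -0.707, 0.006]
ft_force: [-17.6, -3.7, 24.0]
grip_width: 0.001
```

Call:
drive_tool([
  [0.0,[-0.0005,0.0005,0],[0,0,0]],
  [0.0,[0.004,-0.02,0],[0,0,0]],
  [0.0,[0,-0.06,0],[0,0,0]],
  [0.0,[0,-0.06,0],[0,0,0]],
  [0.05,[0,-0.02,0],[0,0,0]],
])

```text
t: 9.18
position: [0.5384, 0.1607, 0.3207]
tool_rot: [-0.004, 0.708, -0.707, 0.008]
ft_force: [0.9, -0.1, -0.6]
grip_width: 0.07
```

Call:
drive_tool([
  [0.05,[0.0,0,0.06],[0,0,0]],
  [0.05,[0,0,0.06],[0,0,0]],
  [0.05,[0,0,0.06],[0,0,0]],
  [0.05,[0,0,0.06],[0,0,0]],
  [0.05,[0,0,0],[0,0,0]],
])

```text
t: 9.8
position: [0.5419, -0.0827, 0.3153]
tool_rot: [0.005, -0.707, 0.707, -0.004]
ft_force: [0.9, 1.0, -1.5]
grip_width: 0.53
```

Run:
```python
from h import *
s=env.read_state();c=env.calibration("wrist");im=env.read_camera("wrist")
import pickle;pickle.dump(c,open("w3.pkl","wb"))
cv2.imwrite("pics/w3.png",im);cv2.imwrite("pics/w3z.png",zoom(im,180,0,500,200,2.5));cv2.imwrite("pics/s3.png",zoom(env.read_camera("side"),255,150,415,330,3.3))
cv2.imwrite("pics/t3z.png",zoom(env.read_camera("top"),190,190,510,340,2.5))
print(s["t"],s["position"],s["ft_force"])
```

```text
9.8 [ 0.54190075 -0.082746    0.31531637] [ 0.88390353  0.96227964 -1.46048458]
```

View pics/w3.png

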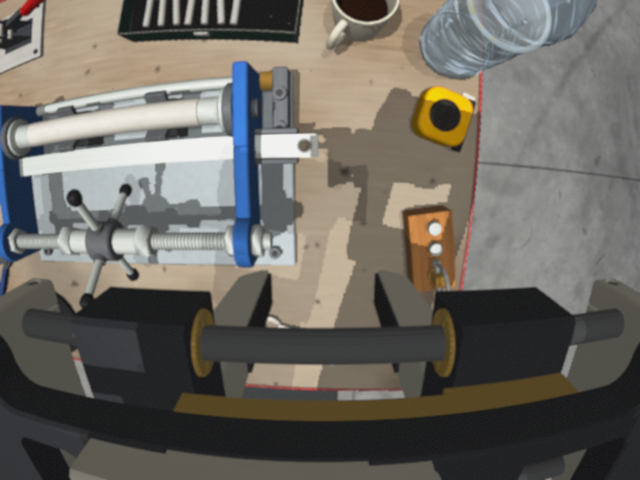

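View pics/s3.png

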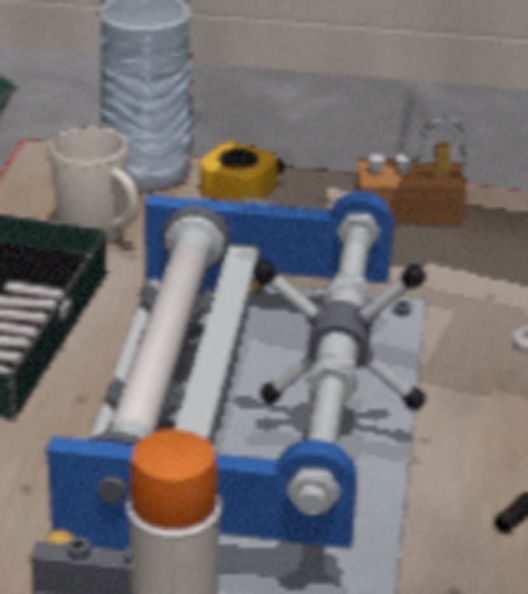

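View pics/t3z.png

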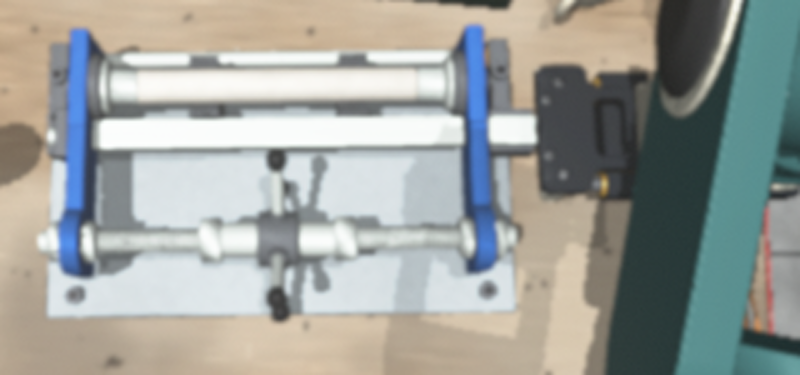

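Run:
```python
from h import *
import pickle;c=pickle.load(open("w3.pkl","rb"))
im=cv2.imread("pics/w3.png");cv2.imwrite("pics/w3h.png",zoom(im,220,50,340,150,6))
for p,z in (((304.5,145.5),.078),((290,252),.012)): print(atz("wrist",p,z,c))
print(proj("wrist",[[.606,-.065,.078]],c))
```

```text
[ 0.60814474 -0.0635812   0.078     ]
[ 0.47258699 -0.04231024  0.012     ]
[[305.84288015 147.54943675]]
```

View pics/w3h.png

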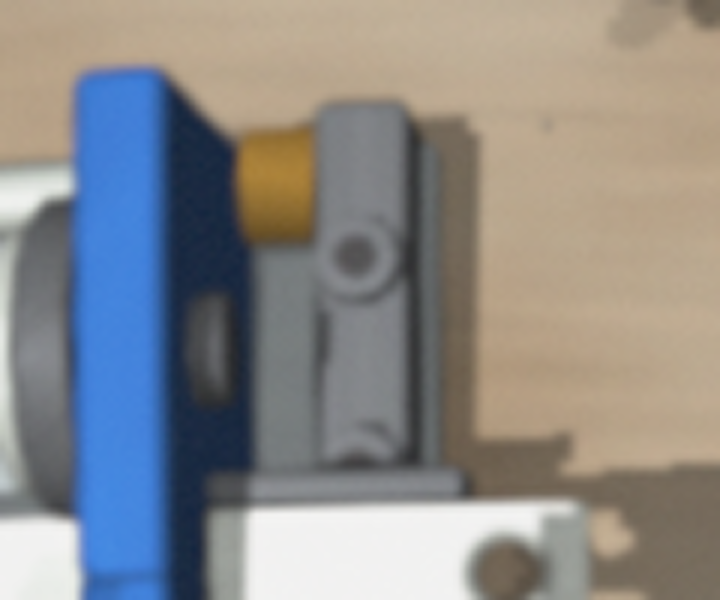

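Call:
drive_tool([
  [0.05,[0.03,0,0.03],[0,0,0]],
  [0.05,[0.03,0,0.03],[0,0,0]],
  [0.05,[0.03,0,0.03],[0,0,0]],
  [0.05,[0.03,0,0.03],[0,0,0]],
  [0.05,[0,0,0],[0,0,0]],
])

```text
t: 10.58
position: [0.4235, -0.2017, 0.3164]
tool_rot: [0.006, -0.707, 0.707, -0.006]
ft_force: [0.0, -0.0, -0.2]
grip_width: 0.538
```

Run:
```python
from h import *
import pickle
s=env.read_state();c=env.calibration("wrist");im=env.read_camera("wrist")
pickle.dump(c,open("w4.pkl","wb"))
cv2.imwrite("pics/w4.png",im)
print(s["t"],s["position"],proj("wrist",[[.452,-.228,.04]],c))
for t in("linch_pin","pin_block","tie_hole"):
  for o in env.outline_of("wrist",t)[:2]: print(t,o["confidence"],o["location"])
```

```text
10.575 [ 0.42353684 -0.20171747  0.31644667] [[345.19097709 178.92015317]]
linch_pin 0.91 [342.3, 178.1]
linch_pin 0.19 [111.9, 101.4]
pin_block 0.59 [336.5, 150.2]
tie_hole 0.95 [94.5, 57.3]
```

View pics/w4.png

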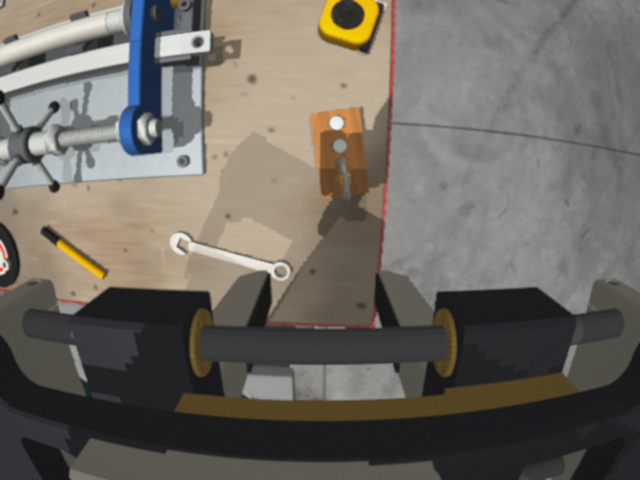

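Call:
drive_tool([
  [0.05,[0.005,0.05,0.006],[0,0,0]],
  [0.05,[0.005,0.05,0.006],[0,0,0]],
  [0.05,[0.005,0.025,0.006],[0,0,0]],
  [0.05,[0,0,0],[0,0,0]],
])

```text
t: 11.28
position: [0.4096, -0.2189, 0.1895]
tool_rot: [-0.008, 0.708, -0.706, 0.006]
ft_force: [-0.4, 0.8, 0.6]
grip_width: 0.538
```

Run:
```python
from h import *
import pickle
s=env.read_state();c=env.calibration("wrist");im=env.read_camera("wrist")
pickle.dump(c,open("w5.pkl","wb"))
cv2.imwrite("pics/w5.png",im);cv2.imwrite("pics/w5z.png",zoom(im,280,60,440,220,3.7))
print(s["t"],s["position"],proj("wrist",[[.452,-.228,.04],[.452,-.228,.07]],c))
```

```text
11.275 [ 0.40957698 -0.21892721  0.18953745] [[334.42674236 175.59118782]
 [335.6200531  179.23104213]]
```

View pics/w5z.png

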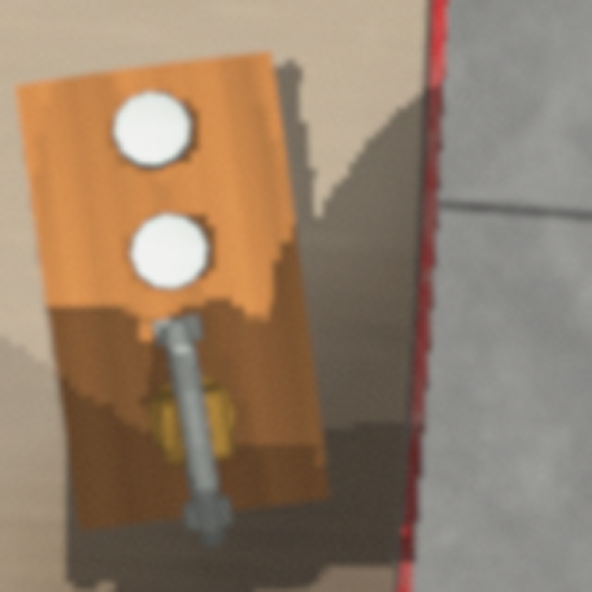

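Run:
```python
from h import *
import pickle
c=pickle.load(open("w5.pkl","rb"))
Z=lambda u,v:(280+u/3.7,60+v/3.7)
p1=atz("wrist",Z(153,128),.056,c);p2=atz("wrist",Z(170,250),.056,c)
print(p1,p2,np.linalg.norm(p1-p2),"hole",p2+(p2-p1)*36/26)
for z in(.054,.09,.097):
  a=atz("wrist",Z(176,330),z,c);b=atz("wrist",Z(210,525),z,c);d=a-b
  print("hinge ends",z,a,b,np.linalg.norm(d),"yaw",np.arctan2(d[1],d[0]),(a+b)/2)
a=atz("wrist",Z(184,350),.097,c);b=atz("wrist",Z(204,490),.097,c);d=a-b;print("bow",a,b,np.arctan2(d[1],d[0]),(a+b)/2)
print("head ctr",atz("wrist",Z(196,424),.06,c))
for q in((17,85),(270,52),(78,530),(328,495)):print(atz("wrist",Z(*q),.04,c))
```

```text
[ 0.51585325 -0.21627568  0.056     ] [ 0.49033502 -0.22024321  0.056     ] 0.02582481711255626 hole [ 0.45500209 -0.2257367   0.056     ]
hinge ends 0.054 [ 0.47367043 -0.2218269   0.054     ] [ 0.43256053 -0.22988885  0.054     ] 0.04189293593637468 yaw 0.19364961934056074 [ 0.45311548 -0.22585788  0.054     ]
hinge ends 0.09 [ 0.4743232 -0.2214173  0.09     ] [ 0.4383486  -0.22847218  0.09      ] 0.036659833011761706 yaw 0.19364961934056016 [ 0.4563359  -0.22494474  0.09      ]
hinge ends 0.097 [ 0.47445013 -0.22133766  0.097     ] [ 0.43947405 -0.22819672  0.097     ] 0.03564228522086472 yaw 0.19364961934055988 [ 0.45696209 -0.22476719  0.097     ]
bow [ 0.4709121  -0.22282511  0.097     ] [ 0.44582987 -0.22695518  0.097     ] 0.16319709520113826 [ 0.45837098 -0.22489015  0.097     ]
head ctr [ 0.45451817 -0.22625318  0.06      ]
[ 0.52745654 -0.18642826  0.04      ]
[ 0.53579424 -0.24119859  0.04      ]
[ 0.42863829 -0.20108369  0.04      ]
[ 0.43771512 -0.2565596   0.04      ]
```

Run:
```python
from h import *
print(delta([.4545,-.226,.130],goal(0.18)))
```

```text
(array([-44.2,  61.3,   7.7]), array([ 0.0006, -0.1613,  0.0005]))
```

Call:
drive_tool([
  [0.05,[-0.0442,0,0.0077],[0,0,0]],
  [0.05,[0,0,0],[0,-0.161,0]],
  [0.05,[0,0.03,0],[0,0,0]],
  [0.05,[0,0.03,0],[0,0,0]],
  [0.05,[0,0,0],[0,0,0]],
])

```text
t: 11.95
position: [0.4543, -0.2261, 0.1309]
tool_rot: [-0.064, 0.705, -0.704, 0.063]
ft_force: [-0.5, 0.0, -0.1]
grip_width: 0.538
```

Run:
```python
from h import *
s=env.read_state();c=env.calibration("wrist");im=env.read_camera("wrist")
cv2.imwrite("pics/w6.png",im)
print(s["t"],delta([.4545,-.226,.061],goal(0.18)))
cv2.imwrite("pics/s6.png",zoom(env.read_camera("side"),310,130,430,230,6))
cv2.imwrite("pics/t6.png",zoom(env.read_camera("top"),420,240,540,340,6))
```

```text
11.95 (array([ 0.2, 71.4, -0.5]), array([-0.0002, -0.0005, -0.0003]))
```

View pics/w6.png

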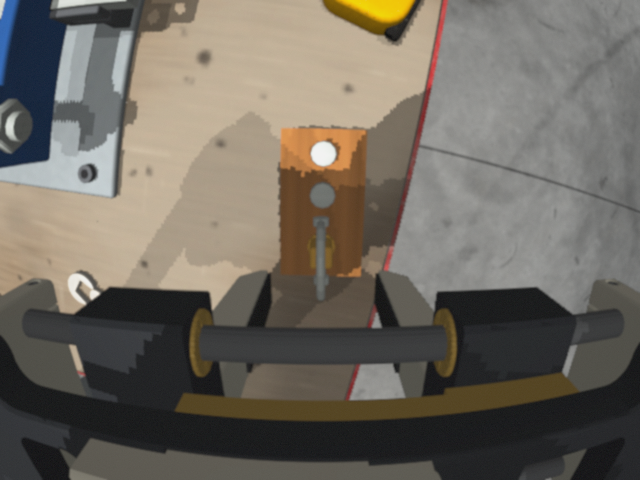

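View pics/s6.png

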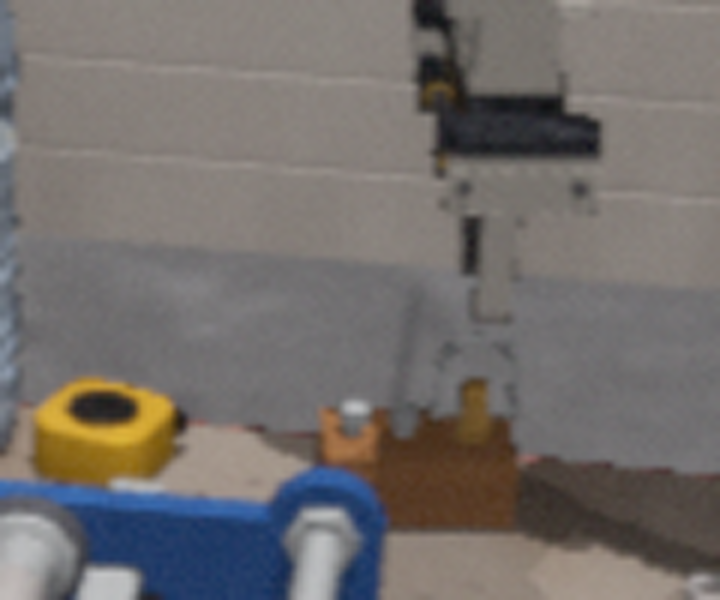

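Call:
drive_tool([
  [0.05,[0,0.03,0],[0,0,0]],
  [0.05,[0,0.025,0],[0,0,0]],
  [0.05,[0,0.015,0],[0,0,0]],
  [0.05,[0,0,0],[0,0,0]],
], newtons=30)

```text
t: 12.6
position: [0.4541, -0.2268, 0.0614]
tool_rot: [-0.063, 0.704, -0.704, 0.063]
ft_force: [-0.6, -0.0, 1.4]
grip_width: 0.537
```

Call:
drive_tool([
  [0.01,[0,0,0],[0,0,0]],
  [0.01,[0,0,0],[0,0,0]],
  [0.01,[0,0,0],[0,0,0]],
  [0.01,[0,0,0],[0,0,0]],
  [0.01,[0,0,0],[0,0,0]],
])

```text
t: 13.22
position: [0.4541, -0.2264, 0.0614]
tool_rot: [-0.063, 0.705, -0.704, 0.063]
ft_force: [-1.9, 5.5, 4.9]
grip_width: 0.15
```

Call:
drive_tool([
  [0.01,[0,-0.02,0],[0,0,0]],
  [0.01,[0,-0.03,0],[0,0,0]],
  [0.01,[0,-0.045,0],[0,0,0]],
  [0.01,[0,-0.045,0],[0,0,0]],
  [0.01,[0,0,0],[0,0,0]],
])

```text
t: 13.85
position: [0.4551, -0.2275, 0.2061]
tool_rot: [0.061, -0.703, 0.706, -0.065]
ft_force: [0.4, -0.2, -1.6]
grip_width: 0.148
```

Run:
```python
from h import *
s=env.read_state();c=env.calibration("wrist");im=env.read_camera("wrist")
cv2.imwrite("pics/w7.png",im)
print(s["t"],s["position"],s["ft_force"],s["grip_width"],delta([.608,-.0636,.1995],goal(0.018)))
cv2.imwrite("pics/s7.png",zoom(env.read_camera("side"),310,100,430,200,6))
```

```text
13.85 [ 0.45508397 -0.227502    0.20614912] [ 0.3604129  -0.1776273  -1.60346833] 0.14800952008199905 (array([-180.1,    4.2, -133.7]), array([-0.0022,  0.1607, -0.0028]))
```

View pics/w7.png

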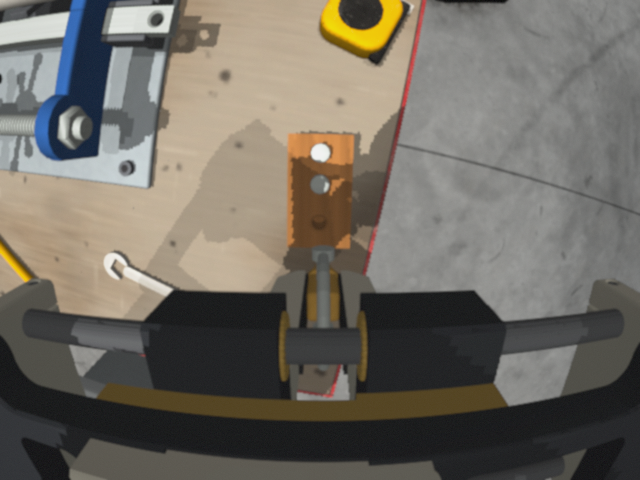

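View pics/s7.png

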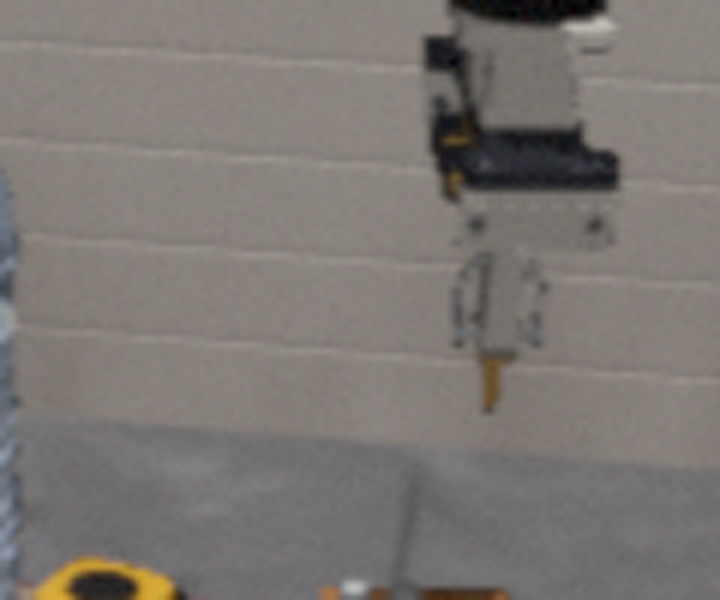

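Run:
```python
from h import *
c=env.calibration("wrist");print(atz("wrist",(319,222),.04,c),atz("wrist",(156,19),.078,c))
print(delta([.555,-.0636,.206],goal(0.18)))
```

```text
[ 0.45492092 -0.22432488  0.04      ] [ 0.60508722 -0.06503007  0.078     ]
(array([-128.4,   -4.3, -142.7]), array([-0.0008, -0.0013, -0.0007]))
```

Call:
drive_tool([
  [0.01,[-0.042,0,-0.0475],[0,0,0]],
  [0.01,[-0.042,0,-0.0475],[0,0,0]],
  [0.01,[-0.042,0,-0.0475],[0,0,0]],
  [0.01,[0,0,0],[0,0.16,0]],
  [0.01,[0,0,0],[0,0,0]],
])

```text
t: 14.58
position: [0.551, -0.0659, 0.1999]
tool_rot: [-0.008, 0.707, -0.707, 0.007]
ft_force: [-0.2, -0.1, -1.3]
grip_width: 0.153
```

Run:
```python
from h import *
import pickle
s=env.read_state();c=env.calibration("wrist");im=env.read_camera("wrist")
pickle.dump(c,open("w8.pkl","wb"))
cv2.imwrite("pics/w8.png",im);cv2.imwrite("pics/w8z.png",zoom(im,250,130,400,280,4))
print(s["t"],s["position"],s["ft_force"],proj("wrist",[[.608,-.0636,.078]],c))
```

```text
14.575 [ 0.55096529 -0.06591313  0.19985054] [-0.18973223 -0.1216379  -1.34178333] [[320.34145081 159.02565371]]
```

View pics/w8.png

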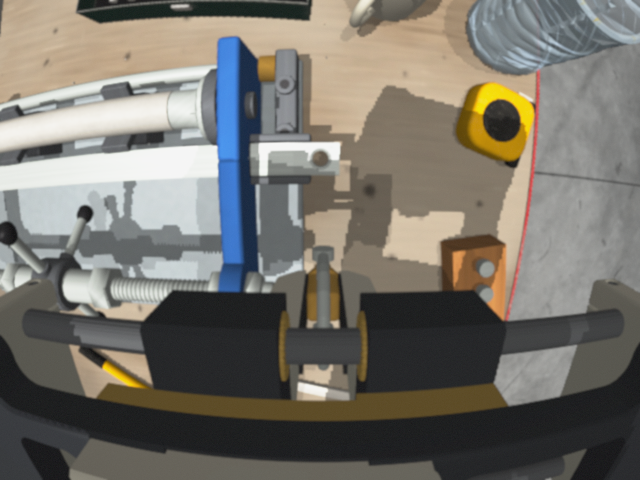

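View pics/w8z.png

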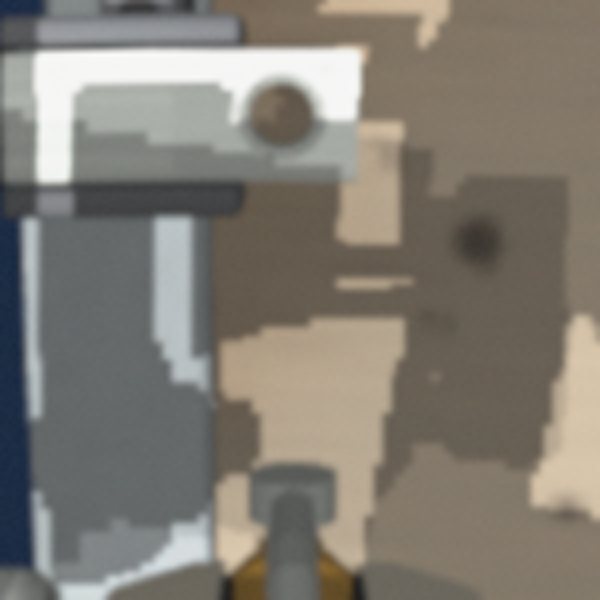

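Run:
```python
from h import *
print(delta([.608,-.0642,.135],goal(0.018)))
```

```text
(array([-57.3,  65.1,  -1. ]), array([0.0001, 0.0041, 0.0016]))
```

Call:
drive_tool([
  [0.01,[-0.03,0,0],[0,0,0]],
  [0.01,[-0.0273,0,-0.001],[0,0.004,0]],
  [0.01,[0,0.035,0],[0,0,0]],
  [0.01,[0,0.03,0],[0,0,0]],
  [0.01,[0,0,0],[0,0,0]],
])

```text
t: 15.25
position: [0.6071, -0.0651, 0.1337]
tool_rot: [-0.007, 0.707, -0.707, 0.004]
ft_force: [-0.1, -0.1, -0.6]
grip_width: 0.151
```

Run:
```python
from h import *
s=env.read_state();im=env.read_camera("wrist")
cv2.imwrite("pics/w9z.png",zoom(im,220,130,420,300,3.5))
print(s["t"],s["position"],s["ft_force"],delta([.608,-.0642,.0994],goal(0.018)))
cv2.imwrite("pics/s9.png",zoom(env.read_camera("side"),270,130,390,230,6))
cv2.imwrite("pics/t9.png",zoom(env.read_camera("top"),360,200,480,300,6))
```

```text
15.25 [ 0.60711393 -0.06507186  0.13365333] [-0.06051662 -0.05967315 -0.60517141] (array([-0.1, 36.4, -0.9]), array([ 0.0002, -0.0021,  0.0015]))
```

View pics/w9z.png

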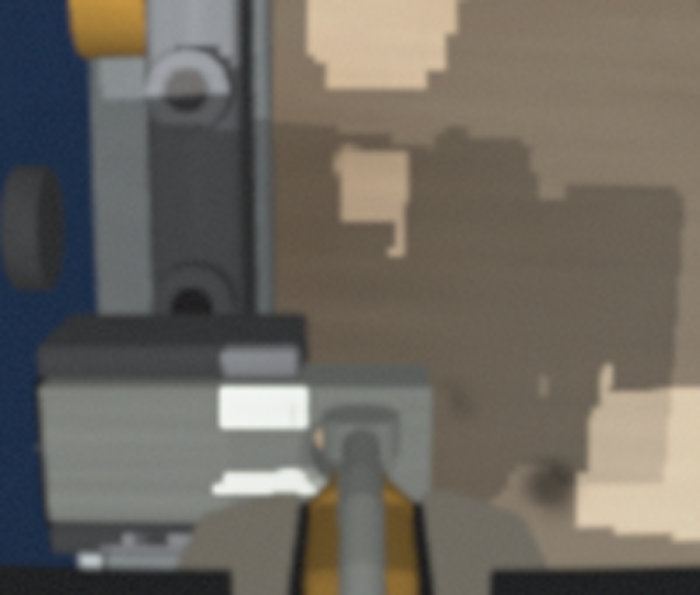

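View pics/s9.png

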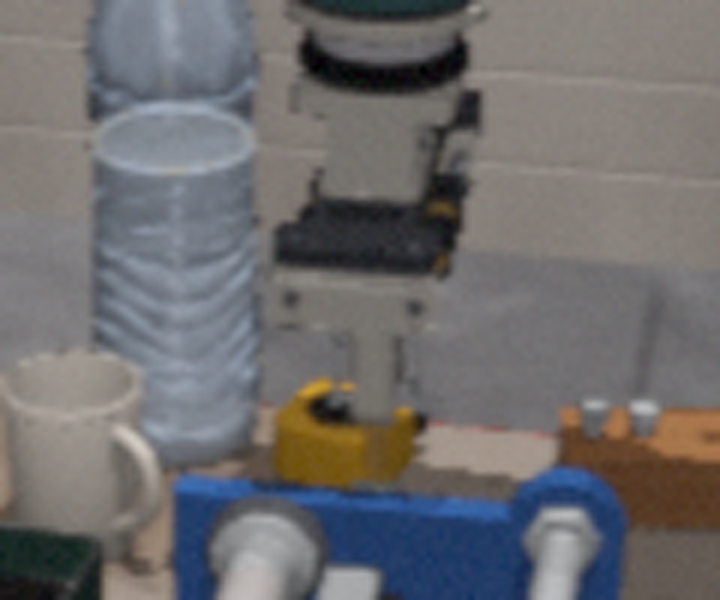

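Call:
drive_tool([
  [0.01,[0,0.008,-0.0008],[0,0,0]],
  [0.01,[0,0.006,0],[0,0,0]],
  [0.01,[0,0.004,0],[0,0,0]],
])

```text
t: 15.78
position: [0.6084, -0.0635, 0.1177]
tool_rot: [-0.005, 0.707, -0.707, 0.005]
ft_force: [0.0, 0.3, -0.9]
grip_width: 0.149
```

Call:
drive_tool([
  [0.01,[0,0.005,0],[0,0,0]],
  [0.01,[0,0.005,0],[0,0,0]],
])

```text
t: 16.02
position: [0.6086, -0.0636, 0.1078]
tool_rot: [0.005, -0.707, 0.707, -0.005]
ft_force: [0.2, 0.3, -1.1]
grip_width: 0.145
```

Call:
drive_tool([
  [0.01,[0,0.004,0],[0,0,0]],
  [0.01,[0,0.003,0],[0,0,0]],
])

```text
t: 16.27
position: [0.6085, -0.0636, 0.1009]
tool_rot: [-0.005, 0.707, -0.707, 0.005]
ft_force: [-0.4, 0.1, -0.2]
grip_width: 0.148
```

Call:
drive_tool([
  [0.01,[0,0.0015,0],[0,0,0]],
  [0.01,[0,0.001,0],[0,0,0]],
  [0.01,[0,0.0005,0],[0,0,0]],
])

```text
t: 16.65
position: [0.6087, -0.0636, 0.0992]
tool_rot: [0.005, -0.707, 0.707, -0.005]
ft_force: [-5.6, 1.4, 11.2]
grip_width: 0.148
```

Call:
drive_tool([
  [0.04,[0,0,0],[0,0,0]],
  [0.04,[0,0,0],[0,0,0]],
  [0.04,[0,0,0],[0,0,0]],
])

```text
t: 17.02
position: [0.6086, -0.0636, 0.0981]
tool_rot: [-0.005, 0.707, -0.707, 0.005]
ft_force: [-0.2, -0.6, 0.2]
grip_width: 0.407
```

Call:
drive_tool([
  [0.04,[0,-0.02,0],[0,0,0]],
  [0.04,[0,-0.05,0],[0,0,0]],
  [0.04,[0.03,-0.05,0],[0,0,0]],
  [0.0,[0.03,0,0],[0,0,0]],
  [0.0,[0,0,0],[0,0,0]],
])

```text
t: 17.65
position: [0.5478, -0.0645, 0.2206]
tool_rot: [0.004, -0.707, 0.707, -0.006]
ft_force: [-0.1, 0.3, -0.1]
grip_width: 0.263
```

Run:
```python
from h import *
import pickle
s=env.read_state();c=env.calibration("wrist");im=env.read_camera("wrist")
pickle.dump(c,open("w10.pkl","wb"))
cv2.imwrite("pics/w10z.png",zoom(im,220,80,420,230,4))
print(s["t"],s["position"],s["ft_force"])
cv2.imwrite("pics/s10.png",zoom(env.read_camera("side"),270,130,390,230,6))
cv2.imwrite("pics/t10.png",zoom(env.read_camera("top"),360,200,480,300,6))
```

```text
17.65 [ 0.54778312 -0.06451944  0.22064989] [-0.09698104  0.28024878 -0.09725204]
```

View pics/w10z.png

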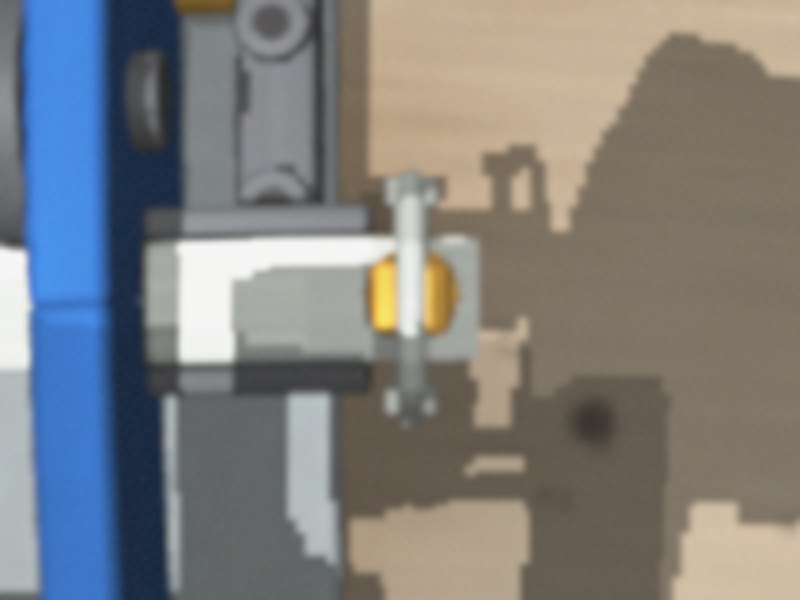

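View pics/s10.png

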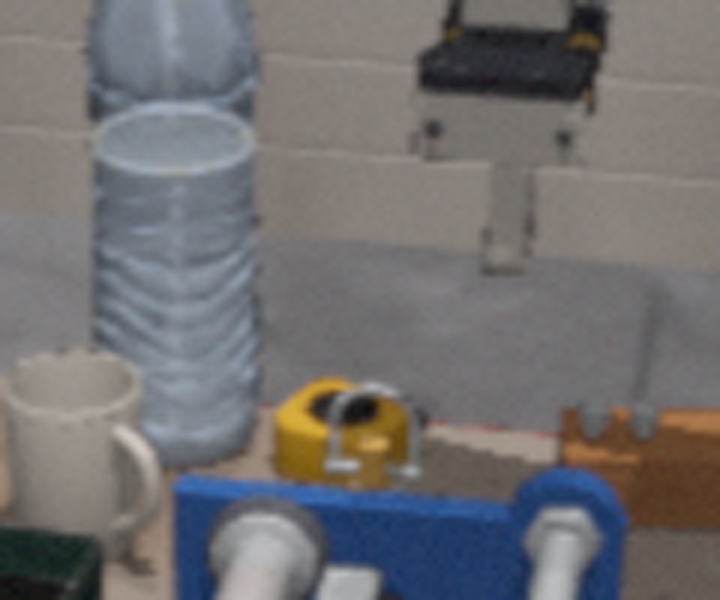

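Run:
```python
from h import *
print(delta([.6085,-.0376,.145],goal(0.018)))
```

```text
(array([-59.9,  73.6, -26. ]), array([-0.    , -0.0032, -0.0004]))
```

Call:
drive_tool([
  [0.0,[-0.03,0,-0.026],[0,0,0]],
  [0.0,[-0.03,0.02,0],[0,0,0]],
  [0.0,[0,0.03,0],[0,0,0]],
  [0.0,[0,0.024,0],[0,0,0]],
  [0.0,[0,0,0],[0,0,0]],
])

```text
t: 18.42
position: [0.6078, -0.0374, 0.1419]
tool_rot: [-0.007, 0.707, -0.707, 0.004]
ft_force: [-0.6, -0.8, 0.1]
grip_width: 0.0
```

Run:
```python
from h import *
s=env.read_state();im=env.read_camera("wrist")
cv2.imwrite("pics/w11z.png",zoom(im,220,130,420,300,3.5))
print(s["t"],s["position"],s["ft_force"],s["grip_width"])
```

```text
18.425 [ 0.60780569 -0.03739521  0.14186989] [-0.57326574 -0.83772657  0.09734691] 0.0003025034635572192
```

View pics/w11z.png

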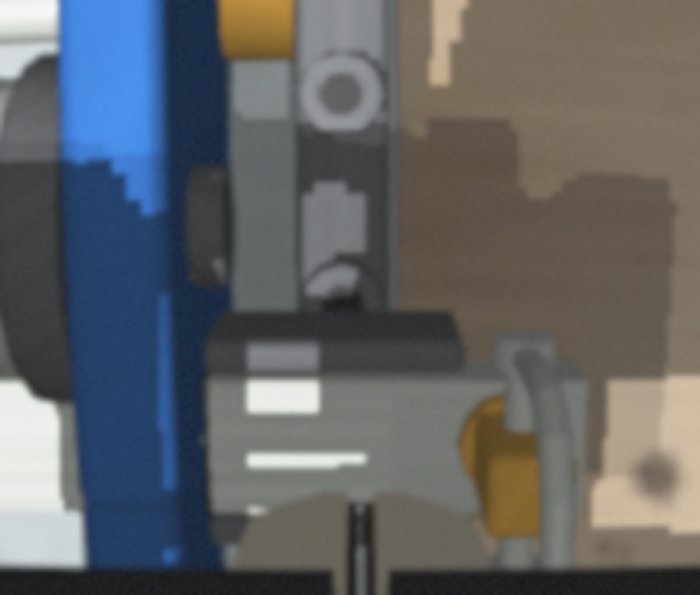

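Call:
drive_tool([
  [0.0,[0,0,0.012],[0,0,0]],
  [0.0,[0,0.001,0.012],[0,0,0]],
  [0.0,[0,0.003,0.0075],[0,0,0]],
  [0.0,[0,0.003,0.007],[0,0,0]],
])

```text
t: 18.98
position: [0.6087, -0.0768, 0.1371]
tool_rot: [0.005, -0.707, 0.707, -0.005]
ft_force: [-0.3, 1.0, 1.0]
grip_width: 0.003
```

Run:
```python
from h import *
s=env.read_state();im=env.read_camera("wrist")
cv2.imwrite("pics/w12z.png",zoom(im,220,130,420,300,3.5))
print(s["t"],s["position"],s["ft_force"],s["grip_width"])
```

```text
18.975 [ 0.60870797 -0.07684173  0.13711142] [-0.3480867   1.03845552  1.04577143] 0.0030903421749237502
```

View pics/w12z.png

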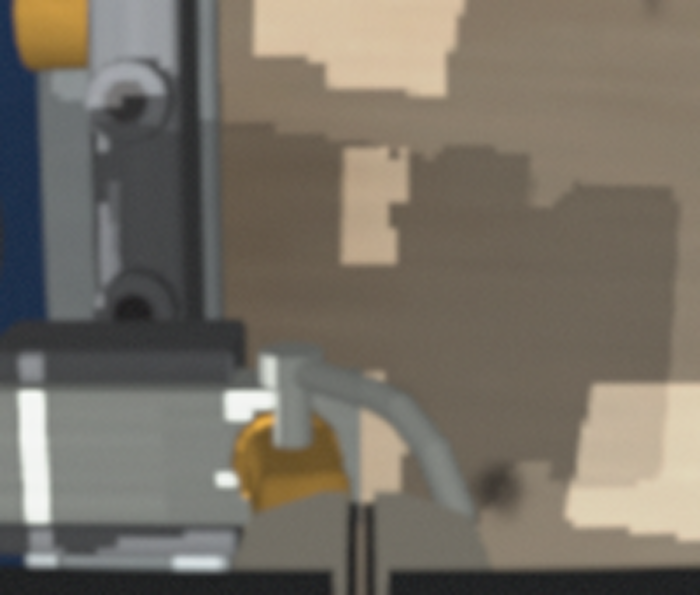

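Call:
drive_tool([
  [0.0,[0,0.003,0.007],[0,0,0]],
  [0.0,[0,0.005,0.008],[0,0,0]],
  [0.0,[0,0.006,0.004],[0,0,0]],
  [0.0,[0,0.008,0],[0,0,0]],
])

```text
t: 19.52
position: [0.6091, -0.0954, 0.1148]
tool_rot: [0.005, -0.707, 0.707, -0.005]
ft_force: [-0.6, 1.6, 3.5]
grip_width: 0.008
```

Run:
```python
from h import *
s=env.read_state();im=env.read_camera("wrist")
cv2.imwrite("pics/w13z.png",zoom(im,220,130,420,300,3.5))
print(s["t"],s["position"],s["ft_force"],s["grip_width"])
```

```text
19.525 [ 0.60910458 -0.09538495  0.11478771] [-0.61658354  1.6046835   3.52892354] 0.008405733007816276
```

View pics/w13z.png

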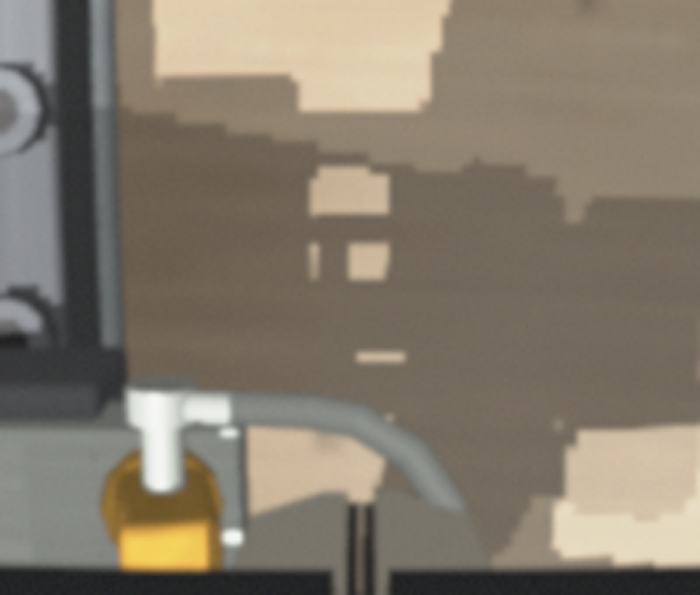

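Call:
drive_tool([
  [0.0,[0,0.005,0.002],[0,0,0]],
  [0.0,[0,0.005,0],[0,0,0]],
  [0.0,[0,0.004,0],[0,0,0]],
  [0.0,[0,0,0],[0,0,0]],
])

```text
t: 20.08
position: [0.609, -0.097, 0.101]
tool_rot: [0.005, -0.707, 0.707, -0.005]
ft_force: [0.5, 1.3, 3.1]
grip_width: 0.007
```

Run:
```python
from h import *
s=env.read_state();im=env.read_camera("wrist")
cv2.imwrite("pics/w14z.png",zoom(im,220,130,420,300,3.5))
print(s["t"],s["position"],s["ft_force"],s["grip_width"])
```

```text
20.075 [ 0.60900308 -0.09703846  0.10096308] [0.48502057 1.28120601 3.08965338] 0.006776157871023391
```

View pics/w14z.png

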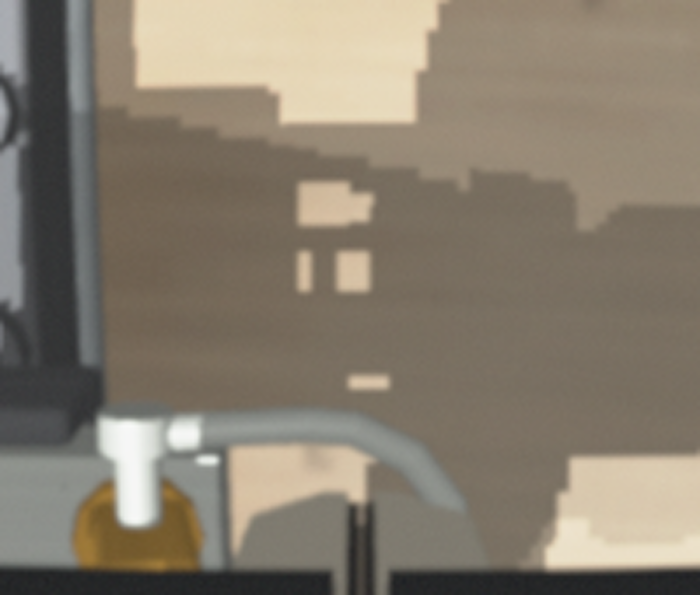

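Call:
drive_tool([
  [0.0,[0,0,0.003],[0,0,0]],
  [0.0,[0,0.004,0.002],[0,0,0]],
  [0.0,[0,0.004,0.0],[0,0,0]],
])

```text
t: 20.5
position: [0.6094, -0.0995, 0.0936]
tool_rot: [-0.005, 0.709, -0.705, 0.006]
ft_force: [-1.2, 26.2, 10.1]
grip_width: -0.001
```

Run:
```python
from h import *
s=env.read_state();im=env.read_camera("wrist")
cv2.imwrite("pics/w15z.png",zoom(im,220,130,420,300,3.5))
print(s["t"],s["position"],s["ft_force"],s["grip_width"])
```

```text
20.5 [ 0.60937636 -0.09952292  0.09359057] [-1.20785463 26.20778967 10.13273391] -0.0006999459077430335
```

View pics/w15z.png

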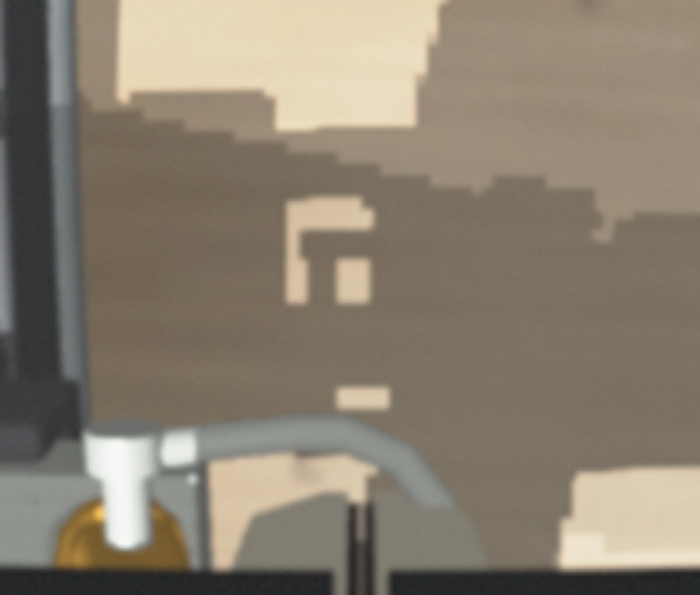

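Call:
drive_tool([
  [0.0,[0,0,-0.004],[0,0,0]],
  [0.0,[0,0,0],[0,0,0]],
])

```text
t: 20.8
position: [0.6092, -0.0976, 0.0936]
tool_rot: [-0.005, 0.707, -0.707, 0.006]
ft_force: [0.1, 6.6, 6.0]
grip_width: 0.001
```

Run:
```python
from h import *
s=env.read_state();im=env.read_camera("wrist")
cv2.imwrite("pics/w16z.png",zoom(im,220,130,420,300,3.5))
print(s["t"],s["position"],s["ft_force"],s["grip_width"])
cv2.imwrite("pics/s16.png",zoom(env.read_camera("side"),270,130,390,230,6))
```

```text
20.8 [ 0.6092383  -0.09758501  0.09355732] [0.11278089 6.58568087 5.97978713] 0.0011225777443156944
```

View pics/w16z.png

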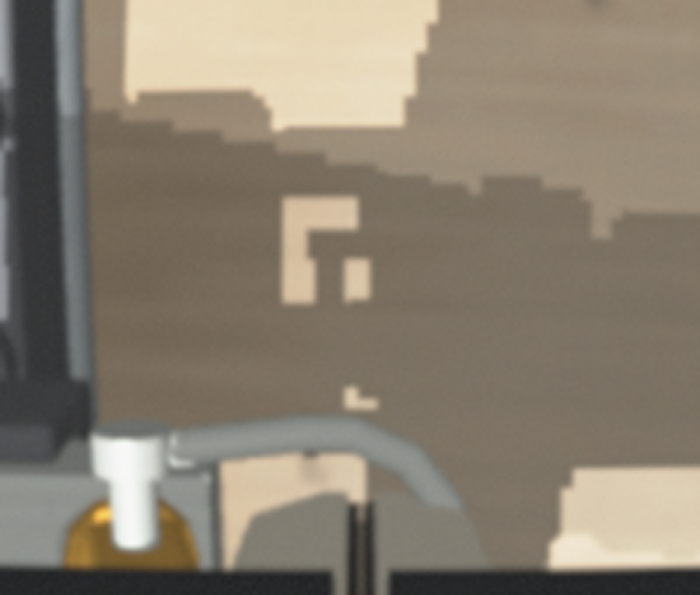

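View pics/s16.png

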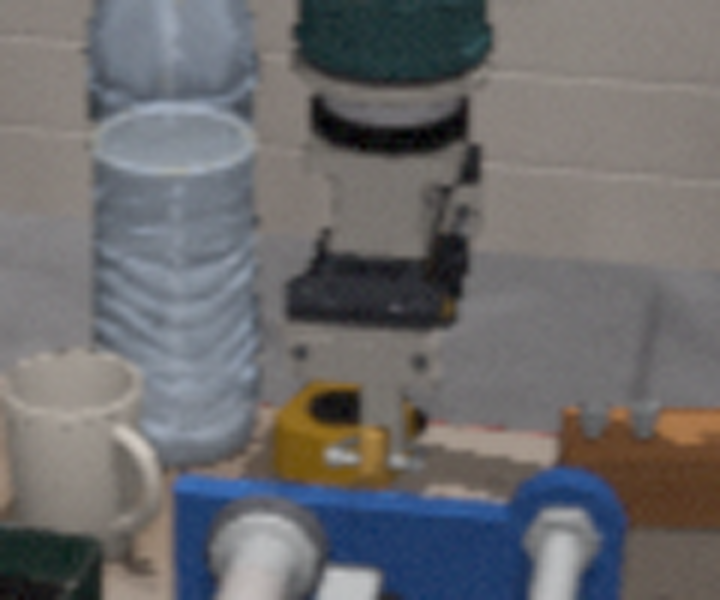

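Call:
drive_tool([
  [0.0,[0,0.003,0],[0,0,0]],
  [0.0,[0,0.002,-0.002],[0,0,0]],
  [0.0,[0,0,-0.001],[0,0,0]],
])

```text
t: 21.28
position: [0.6093, -0.0954, 0.0886]
tool_rot: [0.005, -0.707, 0.707, -0.005]
ft_force: [0.4, -1.0, 5.5]
grip_width: 0.005
```

Run:
```python
from h import *
s=env.read_state();im=env.read_camera("wrist")
cv2.imwrite("pics/w17z.png",zoom(im,220,130,420,300,3.5))
print(s["t"],s["position"],s["ft_force"],s["grip_width"])
```

```text
21.275 [ 0.60926772 -0.09535896  0.08861695] [ 0.3746898  -0.95401079  5.53785212] 0.005140704113025773
```

View pics/w17z.png

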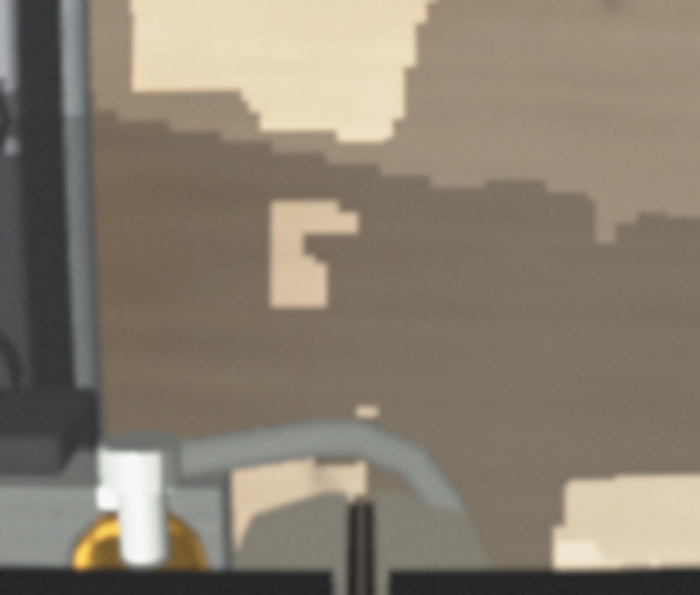

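Run:
```python
from h import *
c=env.calibration("wrist")
for u,v in((135,440),(200,457),(260,442),(320,432),(350,432)):
    o,d=ray("wrist",(220+u/3.5,130+v/3.5),c)
    for xx in(.627,.6295,.632):
        print((u,v),xx,np.round(o+d*(xx-o[0])/d[0],4)[1:],end=" ")
    print()
im=env.read_camera("wrist");cv2.imwrite("pics/w18.png",im)
```

```text
(135, 440) 0.627 [-0.0661  0.0791] (135, 440) 0.6295 [-0.0675  0.0871] (135, 440) 0.632 [-0.0689  0.095 ] 
(200, 457) 0.627 [-0.0756  0.0857] (200, 457) 0.6295 [-0.0765  0.0934] (200, 457) 0.632 [-0.0775  0.101 ] 
(260, 442) 0.627 [-0.0827  0.079 ] (260, 442) 0.6295 [-0.0833  0.0869] (260, 442) 0.632 [-0.0839  0.0949] 
(320, 432) 0.627 [-0.0904  0.074 ] (320, 432) 0.6295 [-0.0907  0.0822] (320, 432) 0.632 [-0.0909  0.0904] 
(350, 432) 0.627 [-0.0945  0.0738] (350, 432) 0.6295 [-0.0945  0.082 ] (350, 432) 0.632 [-0.0945  0.0903]
```

View pics/w18.png

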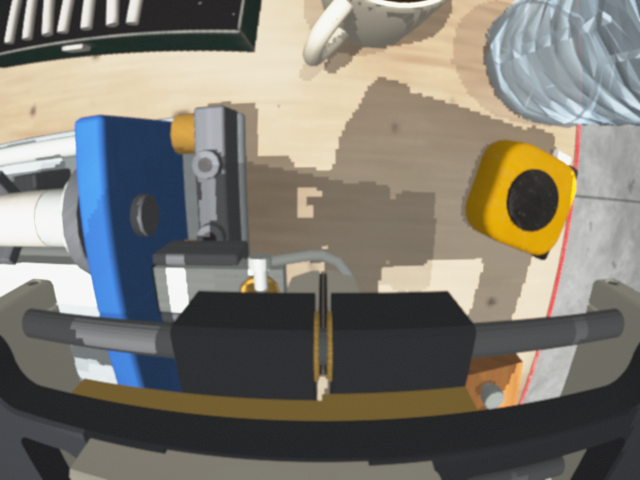

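Call:
drive_tool([
  [0.0,[0,-0.006,0],[0,0,0]],
  [0.0,[0,0,0],[0,0,0]],
])

```text
t: 21.62
position: [0.6092, -0.0954, 0.0947]
tool_rot: [0.005, -0.707, 0.707, -0.005]
ft_force: [-0.3, 0.3, 2.6]
grip_width: 0.004
```

Run:
```python
from h import *
s=env.read_state();im=env.read_camera("wrist")
cv2.imwrite("pics/w19z.png",zoom(im,220,130,420,300,3.5))
print(s["t"],s["position"],s["ft_force"],s["grip_width"])
```

```text
21.625 [ 0.60919841 -0.09538742  0.09473968] [-0.33399747  0.31413401  2.58038601] 0.0037087583505151277
```

View pics/w19z.png

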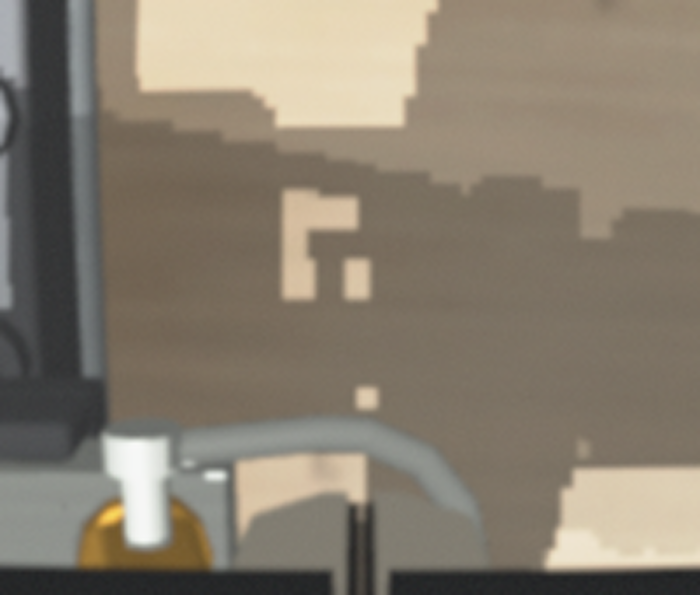

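Call:
drive_tool([
  [0.0,[0,-0.007,0.001],[0,0,0]],
  [0.0,[0,-0.007,0.003],[0,0,0]],
])

```text
t: 21.92
position: [0.6089, -0.0982, 0.1083]
tool_rot: [-0.006, 0.708, -0.706, 0.005]
ft_force: [-0.5, 10.3, 0.7]
grip_width: 0.004
```

Run:
```python
from h import *
s=env.read_state();im=env.read_camera("wrist")
cv2.imwrite("pics/w20z.png",zoom(im,220,130,420,300,3.5))
print(s["t"],s["position"],s["ft_force"],s["grip_width"])
```

```text
21.925 [ 0.60894946 -0.09820827  0.10832492] [-0.49610773 10.2782449   0.71113925] 0.0037890385329216714
```

View pics/w20z.png

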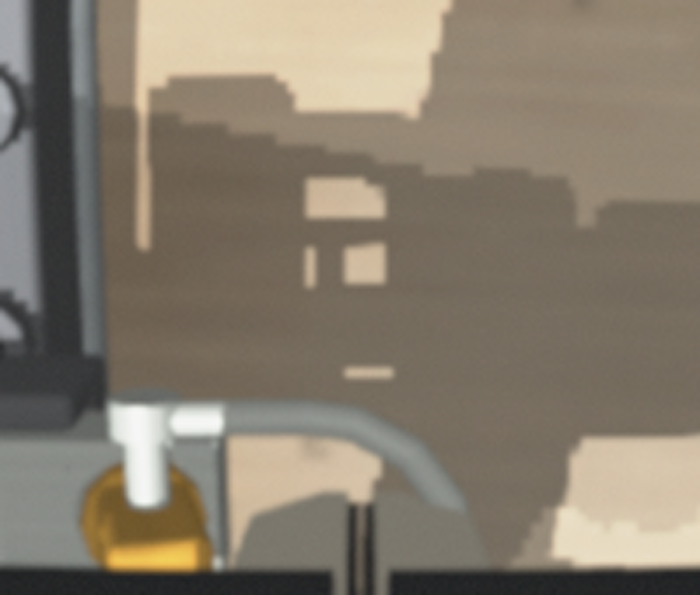

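Call:
drive_tool([
  [0.0,[0,-0.006,-0.005],[0,0,0]],
  [0.0,[0,-0.008,0],[0,0,0]],
  [0.0,[0,-0.003,0.006],[0,0,0]],
  [0.0,[0,0,0.007],[0,0,0]],
])

```text
t: 22.48
position: [0.6093, -0.1076, 0.1255]
tool_rot: [0.005, -0.707, 0.707, -0.005]
ft_force: [-0.1, 0.8, 1.9]
grip_width: 0.002
```

Run:
```python
from h import *
s=env.read_state();im=env.read_camera("wrist")
cv2.imwrite("pics/w21z.png",zoom(im,220,130,420,300,3.5))
print(s["t"],s["position"],s["ft_force"],s["grip_width"])
```

```text
22.475 [ 0.60933295 -0.10764104  0.12553367] [-0.06746365  0.79576253  1.86873881] 0.0019024897925699826
```

View pics/w21z.png

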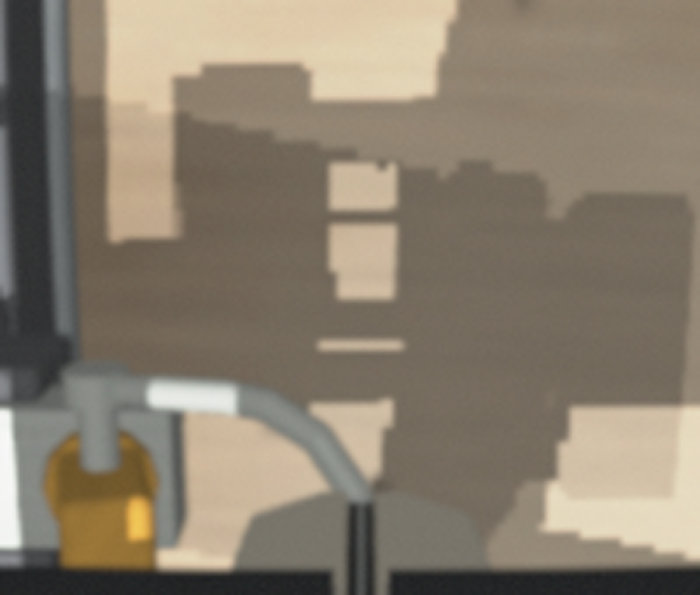

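Call:
drive_tool([
  [0.0,[0,0.01,0],[0,0,0]],
  [0.0,[0,0.01,0],[0,0,0]],
  [0.0,[0,0.008,-0.002],[0,0,0]],
  [0.0,[0,0.007,-0.003],[0,0,0]],
  [0.0,[0,0,0],[0,0,0]],
])

```text
t: 23.15
position: [0.6086, -0.1013, 0.089]
tool_rot: [-0.006, 0.707, -0.707, 0.005]
ft_force: [-0.2, -0.1, -0.4]
grip_width: 0.005
```

Run:
```python
from h import *
s=env.read_state();im=env.read_camera("wrist")
cv2.imwrite("pics/w22z.png",zoom(im,220,130,420,300,3.5))
print(s["t"],s["position"],s["ft_force"],s["grip_width"])
```

```text
23.15 [ 0.60858682 -0.10133043  0.08896624] [-0.17816353 -0.09082604 -0.43452641] 0.0046908651713060455
```

View pics/w22z.png

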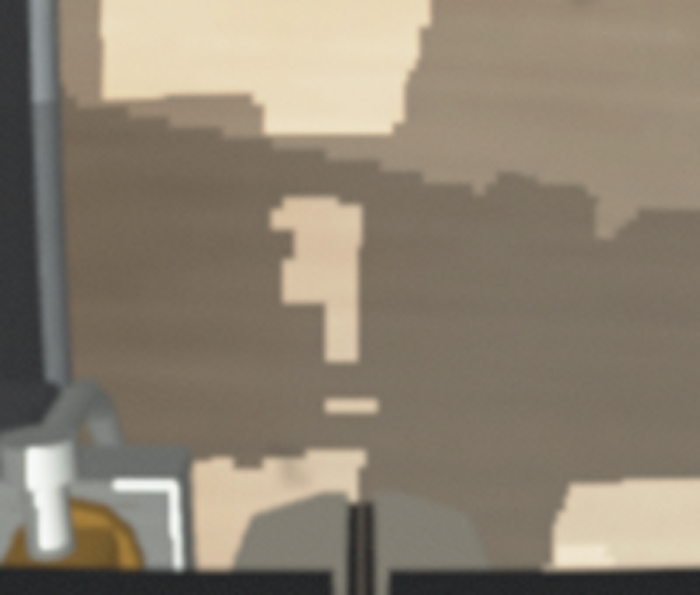

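Call:
drive_tool([
  [0.0,[0,-0.03,0.005],[0,0,0]],
  [0.0,[0,-0.05,0],[0,0,0]],
  [0.0,[0.03,-0.05,0],[0,0,0]],
  [0.0,[0.03,0,-0.03],[0,0,0]],
  [0.0,[0,0,0],[0,0,0]],
])

```text
t: 23.82
position: [0.5477, -0.0767, 0.2213]
tool_rot: [-0.005, 0.707, -0.707, 0.006]
ft_force: [1.0, 0.4, -0.1]
grip_width: 0.005
```

Run:
```python
from h import *
s=env.read_state();c=env.calibration("wrist");im=env.read_camera("wrist")
cv2.imwrite("pics/w23.png",im);cv2.imwrite("pics/w23z.png",zoom(im,220,80,420,230,4))
print(s["t"],s["position"],s["ft_force"],proj("wrist",[[.6085,-.0636,.083],[.6085,-.0636,.108]],c))
cv2.imwrite("pics/s23.png",zoom(env.read_camera("side"),250,130,400,330,3))
```

```text
23.825 [ 0.54773692 -0.07665151  0.22133591] [ 1.0130078   0.43336483 -0.11760362] [[306.445471   153.86476783]
 [304.91182615 154.79328015]]
```

View pics/w23z.png

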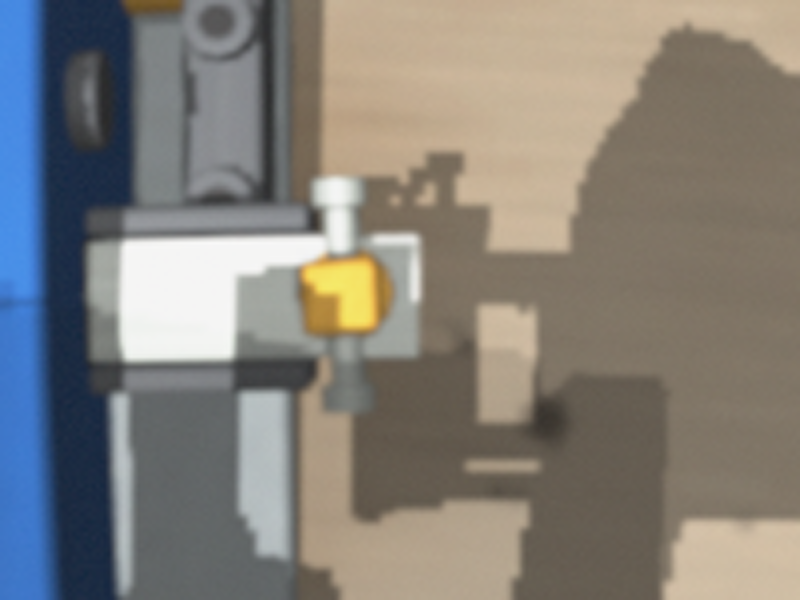

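View pics/s23.png

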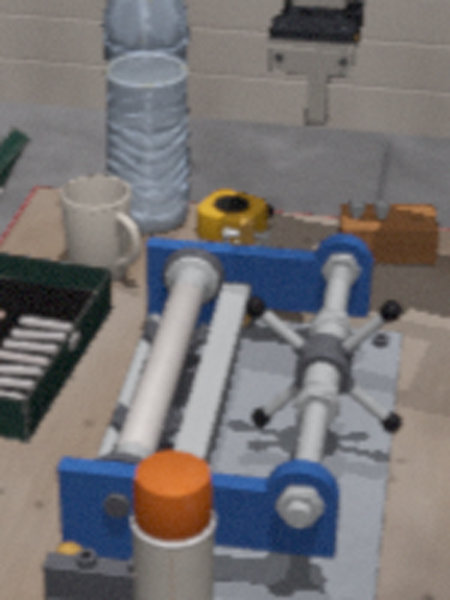

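View pics/w23.png

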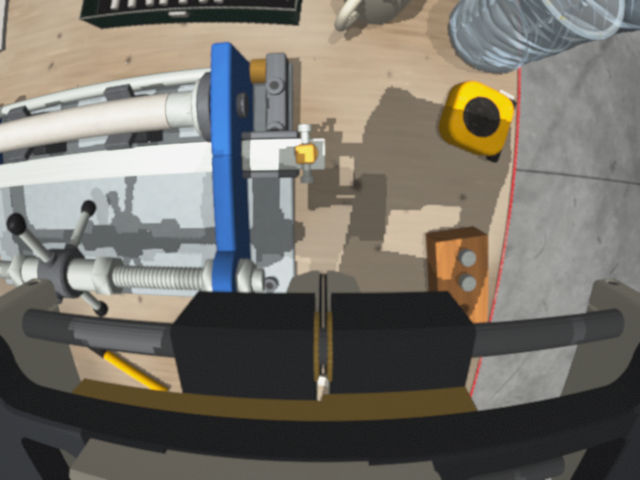

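Run:
```python
from h import *
print(delta([.6085,-.0640,.145],goal(0.018)))
```

```text
(array([-59.9,  75.3, -12.8]), array([ 0.0001, -0.0025, -0.0005]))
```

Call:
drive_tool([
  [0.0,[-0.03,0,-0.0128],[0,0,0]],
  [0.0,[-0.03,0.01,0],[0,0,0]],
  [0.0,[0,0.035,0],[0,0,0]],
  [0.0,[0,0.03,0],[0,0,0]],
  [0.0,[0,0.01,0],[0,0,0]],
])

```text
t: 24.55
position: [0.6082, -0.0645, 0.1325]
tool_rot: [-0.006, 0.707, -0.707, 0.004]
ft_force: [-0.5, 0.7, 0.1]
grip_width: 0.005
```

Call:
drive_tool([
  [0.0,[0,0.006,0],[0,0,0]],
  [0.0,[0,0.004,0],[0,0,0]],
  [0.0,[0,0.002,0],[0,0,0]],
])

```text
t: 24.92
position: [0.6089, -0.0643, 0.1238]
tool_rot: [0.005, -0.707, 0.707, -0.006]
ft_force: [-0.1, -0.6, -0.3]
grip_width: 0.007
```

Call:
drive_tool([
  [0.0,[0,0.001,0],[0,0,0]],
  [0.0,[0,0.001,0],[0,0,0]],
  [0.0,[0,0.0005,0],[0,0,0]],
])

```text
t: 25.3
position: [0.6091, -0.0644, 0.122]
tool_rot: [0.005, -0.707, 0.707, -0.006]
ft_force: [-1.8, 0.5, 11.5]
grip_width: 0.004
```

Call:
drive_tool([
  [0.0,[0,-0.02,0],[0,0,0]],
  [0.0,[0,-0.05,0],[0,0,0]],
  [0.0,[0.03,-0.05,0],[0,0,0]],
  [0.0,[0.04,0,0.03],[0,0,0]],
  [0.0,[0,0,0],[0,0,0]],
])

```text
t: 25.92
position: [0.5377, -0.0964, 0.2431]
tool_rot: [0.004, -0.707, 0.707, -0.006]
ft_force: [-0.1, 0.7, -1.0]
grip_width: 0.0
```

Call:
drive_tool([
  [0.0,[0.04,-0.03,0.05],[0,0,0]],
  [0.0,[0.04,0,0.05],[0,0,0]],
  [0.0,[0.04,0,0.05],[0,0,0]],
  [0.0,[0,0,0],[0,0,0]],
])

```text
t: 26.42
position: [0.4261, -0.2412, 0.268]
tool_rot: [0.003, -0.707, 0.707, -0.004]
ft_force: [1.0, 0.0, 0.3]
grip_width: 0.006
```

Run:
```python
from h import *
s=env.read_state()
t=env.read_camera("top")
cv2.imwrite("pics/t24.png",zoom(t,190,120,560,350,2.1))
print(s["t"],s["position"],s["ft_force"])
cv2.imwrite("pics/s24.png",zoom(env.read_camera("side"),270,150,410,300,4))
```

```text
26.425 [ 0.42613034 -0.24115114  0.26802092] [0.96336705 0.02572508 0.31649671]
```

View pics/t24.png

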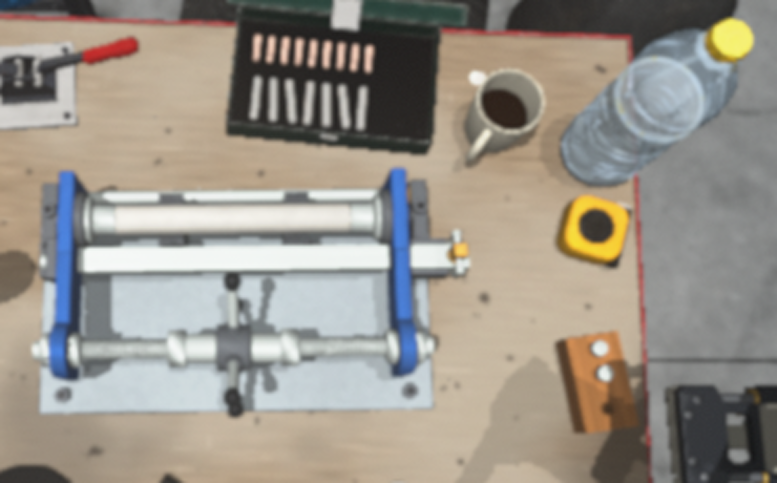

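View pics/s24.png

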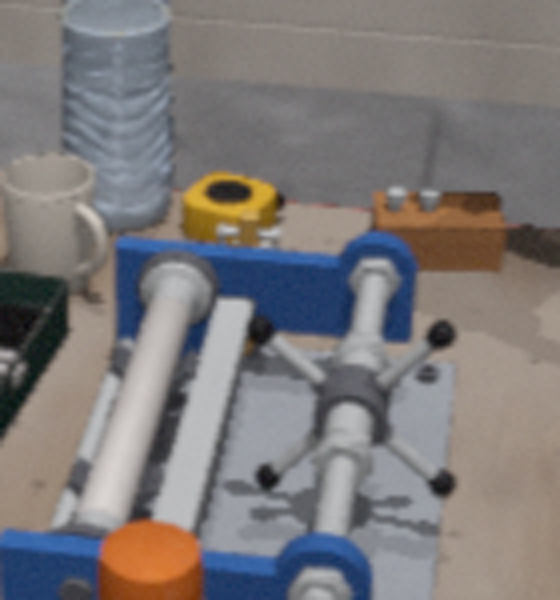

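```bash
python3 -c "
from bench import env
print(env.finish_job())"
```

```text
the job is handed in; nothing more can be done
None
```

The jig is drawn up and locked, and the job was handed in at about 26.5 s of the 64 s allowed.

- **Turnbuckle:** I turned it tops away in three pushes with the closed fingers. It came up solid, with the force rising to about 30 N. The contact worked out to a spoke lean of about 0.90 rad, where the stop at 4.0 puts it at 0.86. In the pictures the tube lies in its V-blocks with both ferrules up to its ends.
- **Linch pin:** I took it from the block and pushed it down the tie-bar hole until its collar seated, at about 11 N. After closing the loop I touched the top of the head. It was about 108 mm above the bench, exactly where it should be with the pin right home.
- **Loop:** The first try did not close it. The fingertip slid inside the loop and pulled outward on the bow with up to 26 N. I backed off and pressed from above, and it snapped down. In the final wrist and top views it hangs round the bar.
- **Other things:** The last top and side pictures show the bottle, tape measure, mug and the other things near the jig where they were. The robot stood clear of everything at hand-in.

One thing was not measured directly: the gap between the ferrules and the tube ends. I judged it only from the solid stop and the pictures.

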